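# Put the left-over tins back in their display trays

## Task

Customers have left five tins on the counter: two tall cans, two low round tins and one oblong tin. Put each back in the display tray that already holds its kind: upright on the tray's own floor in the free space in front of the stock, not on top of anything, the oblong tin in line with the one already there. Set them down gently rather than dropping them, and leave the steel bowl and the sweet jar where they stand.

Things in the scene. Friction and masses are not known exactly. Their poses are not given: they have to be found in the camera images.
- tall_can_1_center (a point): plain tinplate can with a paper sleeve, round, 54 mm across and 88 mm tall, standing upright, about 0.2 kg; this point is its centre, 44 mm above its underside, z up. One of two alike; either may go in either place.
- tall_can_2_center (a point): plain tinplate can with a paper sleeve, round, 54 mm across and 88 mm tall, standing upright, about 0.2 kg; this point is its centre, 44 mm above its underside, z up. One of two alike; either may go in either place.
- low_tin_1_center (a point): plain tinplate tin with a paper sleeve, round and low, 66 mm across and 38 mm tall, standing flat, about 0.13 kg; this point is its centre, 19 mm above its underside, z up. One of two alike; either may go in either place.
- low_tin_2_center (a point): plain tinplate tin with a paper sleeve, round and low, 66 mm across and 38 mm tall, standing flat, about 0.13 kg; this point is its centre, 19 mm above its underside, z up. One of two alike; either may go in either place.
- oblong_tin_center (a point): plain tinplate oblong tin with rounded corners and a paper sleeve, 60 mm (its x) by 104 mm (its y), 26 mm tall, lying flat, about 0.15 kg; this point is its centre, 13 mm above its underside, z up. Either way round is the same.
- tray_tall: fixed cardboard tray, inside 190 mm deep (its x) by 170 mm wide (its y); walls and floor 4 mm thick; origin under its centre, x from its low front to its high back. Front wall 22 mm high, back 58, sides 22 rising to 58 behind x = 33 mm. Two tall cans (54 mm across, 88 mm tall) are fixed in it as stock at x = 60 mm, y = -42 and +42 mm; the front is free, room for two more side by side.
- tray_low: fixed cardboard tray, inside 190 mm deep (its x) by 170 mm wide (its y); walls and floor 4 mm thick; origin under its centre, x from its low front to its high back. Front wall 22 mm high, back 58, sides 22 rising to 58 behind x = 33 mm. Two low round tins (66 mm across, 38 mm tall) are fixed in it as stock at x = 58 mm, y = -42 and +42 mm; the front is free, room for two more side by side.
- tray_oblong: fixed cardboard tray, inside 190 mm deep (its x) by 130 mm wide (its y); walls and floor 4 mm thick; origin under its centre, x from its low front to its high back. Front wall 22 mm high, back 58, sides 22 rising to 58 behind x = 33 mm. One oblong tin (60 mm along the tray's x, 104 mm along its y, 26 mm tall) is fixed in it as stock at x = 58 mm, y = 0; the front is free, room for one more lying the same way.
- bowl: loose empty steel bowl, 150 mm across the rim, 55 mm high, a bystander at one end of the counter; origin under its centre.
- sweet_jar: loose glass jar of sweets with a white lid, 92 mm across, 145 mm high, a bystander at the other end of the counter; origin under its centre.
Not all that is in view belongs to the job. What is shaped like the part that bears low_tin_1_center but orange is not meant. Leave any orange look-alike of the part that bears tall_can_1_center alone.

How it is judged:
By the outcome, as a careful person would: the job done as asked, in the order asked, and still so for the second after the job is handed in, with the robot touching nothing.
It also fails if it takes over 120 s, if anything falls off the work surface, if the arm or the gripper's body presses on something with over 40 N, if the wrist force passes 120 N, or if a joint passes its speed limit or range.

## Robot

A 6-joint arm with a two-finger parallel gripper is mounted at the origin on the work surface. World frame = base frame: x ahead of the robot, y to its left, z up, the work surface at z = 0. Lengths are in m, angles in rad, forces in N, time in s.
With the tool pointing down it reaches from about 0.3 to 0.85 m from the base axis. Payload 4.2 kg.
Tool frame: the origin (TCP) lies on the centre line of the jaws, within the pads' length; the fingertips stand 17 mm ahead of it and the grasp point (between the pads) lies 2 mm behind it; x points along the fingers, y is the direction in which the jaws open and shut, and the axes are right-handed (so a half turn about x gives the same grasp; the last joint's range is limited). The gripper opens to 91 mm and grips with 3 to 60 N. Pads are 32 mm wide; open, the fingers measure 118 mm over their backs; the gripper's body (76 mm by 178 mm) begins 60 mm behind the grasp point.
Start: joints at [-1.244, 0.32, 1.565, -0, 1.257, -0.02], TCP at [0.195, -0.541, 0.231] pointing down, gripper open.
Joint ranges: [-3.11, 3.11], [-0.84, 2.01], [0.21, 2.61], [-1.34, 4.49], [0.05, 2.63], [-2.56, 2.56]. Speed limits (rad/s): [2.57, 2.57, 3.14, 3.14, 3.14, 3.14].

## Interface

Orientations are given as a rotation vector (axis times angle).
In Python, from bench import ctrl gives the robot as it stands.
- The arm moves only by the tool move_arm, never from a script. Its argument "increments" is a list of rows, each an object of numbers: "jaw": the opening, from -1 (shut) to 1 (fully open); "tx", "ty", "tz": the shift along the world's x, y, z in mm; "rx", "ry", "rz": the turn, a rotation vector about the world's x, y, z in degrees. In form: [{"jaw": .., "tx": .., "ty": .., "tz": .., "rx": .., "ry": .., "rz": ..}, ...]. A call has 1 to 20 rows; each row shifts and turns the commanded pose from where the row before left it; what a row does not reach is not made up. A row lasts 1/10 s, in which the tool goes at most 50 mm and 8.59 degrees, less where a joint would pass 70% of its speed; a pose out of reach is approached as far as the arm can. A call with a gripper value outside its range is refused whole. The fingers move at their own pace and stop on an object; "force" is the grip in N (left out, the last holds). Time passes only in rows, so rows that do not move let the fingers close. It gives the time, the measured TCP pose, the force and the opening at its end, in the units of the state.
- ctrl.read_state(): the state, without advancing time (a new reading comes with each control period).
- ctrl.get_image(name): name is "scene" or "top" or "wrist"; returns the picture (420x560x3 uint8, blue, green, red); there is no depth.
- ctrl.camera_model(name): a dict with "camera_matrix" (3x3 intrinsics, pixels), "R" (3x3) and "t" (3): a world point X has camera coordinates R X + t. Camera axes: x right, y down, z forward; pixel columns grow to the right and rows downward; lengths in m; the calibration is good to about 2 mm. A picture is of the moment at which its call begins: read the wrist's pose just before it. camera_model takes no time and is no camera call; for the wrist camera it gives the pose at the moment of the call.
- ctrl.job_done(): hands the job in, once; it reports no verdict.
Trained networks look in the newest picture that a camera, given by its name, has taken for a name from the list of things; names that differ only in an ending like _2 or _b are one class to them, and where a whole thing is asked for, a point or a joint stands for the part that bears it (a point fixed in the world has none). Each returns a list of dicts, best first, with "p" (0 to 1); they miss things now and then, are a little off and sometimes report something else, mostly with a low value. They report only what shows in the picture. A call takes as long as a camera call. They do not tell look-alikes from the thing itself.
- ctrl.outline_of(camera, query): "mask" (420x560 bool, what is visible of it) and "bbox" ([left, top, right, bottom] in pixels, round what is visible of it).
- ctrl.landmark_of(camera, query): "centre" ([column, row] in pixels: a listed point, or the origin of a listed thing).
The state is a dict: "time_s": time; "q": joint angles; "joint_vel": joint speeds; "effort": joint torques, N m; "eef_pos": TCP position; "orientation": TCP orientation; "wrist_force": force on the tool from outside, world axes, zero at the start; "ft_torque": the same for the moment, N m; "grip_width": finger opening in m.
Only numpy, scipy, OpenCV 4.12 (cv2) and the standard library are available. Lean on these libraries where they do the work, as an engineer would, in place of code of your own. Each camera call takes 0.05 s, during which the arm holds its last target. There are 200 camera calls.

## Working session

There is one attempt and no reset: what is moved stays moved. The work goes in short steps, Python scripts to look and compute and a tool call to move; the robot and the scene stay as the last step left them, time stands still between calls to the robot, and variables do not carry over. Pictures are saved under pics/ and viewed, about 12 in all and at most 16, crops included, and the job is handed in when it is done.

Besides the shell and the picture viewer there is one more tool, called after "Emit:" in YAML: its name, and indented under it one key for each argument. move_arm: Moves the arm, as the interface text tells. Its arguments: {"type":"object","properties":{"increments":{"type":"array"},"force":{"type":"number"}},"required":["increments"]}

```bash
mkdir -p pics; ls; cat > h.py <<'E'
import numpy as np, cv2
from bench import ctrl
def ray(cam,px):
    m=ctrl.camera_model(cam);K=np.array(m["camera_matrix"]);R=np.array(m["R"]);t=np.array(m["t"])
    d=R.T@np.linalg.solve(K,[px[0],px[1],1.]);return -R.T@t,d/np.linalg.norm(d)
def at_z(cam,px,z):
    o,d=ray(cam,px);return o+d*(z-o[2])/d[2]
def tri(rays):
    A=np.zeros((3,3));b=np.zeros(3)
    for o,d in rays:
        P=np.eye(3)-np.outer(d,d);A+=P;b+=P@o
    x=np.linalg.solve(A,b);return x,[float(np.linalg.norm((np.eye(3)-np.outer(d,d))@(x-o))) for o,d in rays]
def proj(cam,X):
    m=ctrl.camera_model(cam);c=np.array(m["R"])@np.array(X)+np.array(m["t"]);p=np.array(m["camera_matrix"])@c;return p[:2]/p[2]
E
python3 - <<'E'
from h import *
print(ctrl.read_state())
for c in("scene","top"):
    im=ctrl.get_image(c);cv2.imwrite(f"pics/{c}0.png",im)
    m=ctrl.camera_model(c);print(c,-np.array(m["R"]).T@np.array(m["t"]))
    for q in("tall_can_1_center","low_tin_1_center","oblong_tin_center","tray_tall","tray_low","tray_oblong","bowl","sweet_jar"):
        print(q,[(round(d["p"],2),np.round(d["centre"],1).tolist()) for d in ctrl.landmark_of(c,q)])
E
```

```text
pics
{'time_s': 0.0, 'q': array([-1.24399456e+00,  3.20294300e-01,  1.56564754e+00, -1.46700038e-06,
        1.25741429e+00, -2.00493543e-02]), 'joint_vel': array([-0.00060375,  0.00082455, -0.00131632,  0.00070001,  0.00043344,
       -0.0022581 ]), 'effort': array([ 2.09067301e-03, -4.12461019e+01, -2.31976408e+01,  7.29205948e-02,
        4.57879307e-02, -1.50719607e-04]), 'eef_pos': array([ 0.19528758, -0.54032311,  0.23013111]), 'orientation': array([ 2.03335057,  0.35806163, -2.03390965]), 'wrist_force': array([ 0.65880503, -0.01960619,  0.26517906]), 'ft_torque': array([ 0.00176686, -0.01122091,  0.02483835]), 'grip_width': 0.09121258116585085}
scene [ 0.94202474 -0.09823847  0.91968822]
tall_can_1_center [(0.68, [333.6, 209.7]), (0.65, [302.2, 180.9])]
low_tin_1_center [(0.92, [178.0, 177.1]), (0.63, [180.7, 214.1])]
oblong_tin_center [(0.84, [232.5, 223.8]), (0.3, [173.3, 301.8])]
tray_tall [(0.81, [175.3, 301.6]), (0.54, [282.2, 220.4])]
tray_low [(0.67, [297.7, 307.8]), (0.61, [287.7, 218.4])]
tray_oblong [(0.6, [410.5, 254.7]), (0.33, [234.6, 224.1])]
bowl [(0.56, [109.0, 243.7]), (0.33, [284.1, 220.5])]
sweet_jar [(0.97, [436.6, 187.9]), (0.51, [179.4, 211.7])]
top [ 0.30395251 -0.01020775  1.45991665]
tall_can_1_center [(0.84, [232.9, 204.9]), (0.82, [253.6, 238.8]), (0.16, [320.2, 214.1])]
low_tin_1_center [(0.92, [364.5, 273.1]), (0.54, [360.5, 231.7])]
oblong_tin_center [(0.76, [316.3, 213.5])]
tray_tall [(0.71, [368.1, 162.2])]
tray_low [(0.92, [284.1, 138.7]), (0.54, [278.9, 204.3])]
tray_oblong [(0.98, [185.6, 161.7])]
bowl [(0.78, [419.3, 222.0]), (0.3, [234.0, 206.6])]
sweet_jar [(0.63, [137.7, 214.8])]
```

View pics/scene0.png

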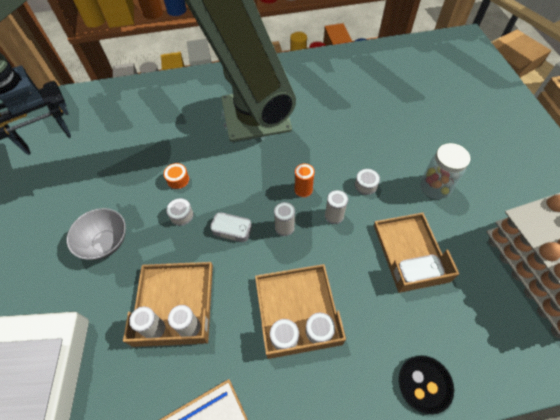

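View pics/top0.png

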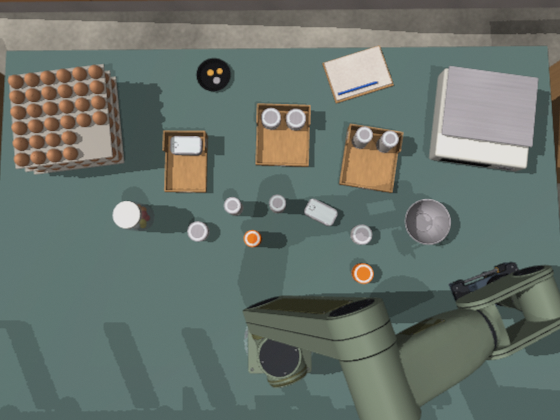

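The scene shows white tall cans at (285,218) and (337,206), with an orange one at (304,180) that is not meant. White low tins are at (179,212) and (368,181), with an orange one at (177,176). The oblong tin is at (231,227). In the top view the same things are: cans at (232,205) and (278,203), orange can at (253,239), low tins at (198,231) and (361,234), orange tin at (364,273), oblong at (321,211). Trays in the top view are oblong (186,161), low (283,136) and tall (370,158). Which of these two is tall and which low still has to be checked.

```bash
cat > fit.py <<'E'
from h import *
from scipy.optimize import least_squares
A=np.linspace(0,2*np.pi,32,endpoint=False);D=np.c_[np.cos(A),np.sin(A)]
def cyl(r,h,x=0,y=0,z=0): return np.array([[x+r*c,y+r*s,z+k] for c,s in D for k in(0,h)])
def box(x0,x1,y0,y1,z0,z1): return np.array([[x,y,z] for x in(x0,x1) for y in(y0,y1) for z in(z0,z1)])
def tray(w,st):
    o=w/2+.004
    return np.vstack([box(-.099,-.095,-o,o,0,.022),box(.033,.099,-o,o,0,.058)]+st)
M={"tall":cyl(.027,.088),"low":cyl(.033,.038),
 "oblong":np.vstack([cyl(.012,.026,a*.018,b*.04) for a in(-1,1) for b in(-1,1)]),
 "tray_tall":tray(.17,[cyl(.027,.088,.06,y,.004) for y in(-.042,.042)]),
 "tray_low":tray(.17,[cyl(.033,.038,.058,y,.004) for y in(-.042,.042)]),
 "tray_oblong":tray(.13,[])}
def sup(p): return (p@D.T).max(0)
def P(m,X):
    c=X@np.array(m["R"]).T+np.array(m["t"]);q=c@np.array(m["camera_matrix"]).T;return q[:,:2]/q[:,2:]
def masksup(mask):
    ys,xs=np.nonzero(mask);return sup(np.c_[xs,ys].astype(float))+0.5*np.abs(D).sum(1)*0
def fit(name,obs,x0,yaw=True,free_z=True):
    # obs: list of (camera model, mask)
    S=[(m,masksup(k)) for m,k in obs]
    def res(v):
        a=v[3] if yaw else 0;c,s=np.cos(a),np.sin(a)
        X=M[name]@np.array([[c,-s,0],[s,c,0],[0,0,1]]).T+[v[0],v[1],v[2] if free_z else 0]
        return np.concatenate([sup(P(m,X))-t for m,t in S])
    r=least_squares(res,x0,loss="soft_l1",f_scale=1.5,x_scale=[.01,.01,.01,.1])
    return r.x,float(np.sqrt(np.mean(r.fun**2)))
E
cat > m1.py <<'E'
from fit import *
img={};det={}
Q={"tall":"tall_can_1_center","low":"low_tin_1_center","oblong":"oblong_tin_center","tray_tall":"tray_tall","tray_low":"tray_low","tray_oblong":"tray_oblong"}
for c in("scene","top"):
    img[c]=ctrl.get_image(c)
    for n,q in Q.items(): det[c,n]=ctrl.outline_of(c,q)
for (c,n),L in det.items():
    for d in L:
        k=d["mask"];hsv=cv2.cvtColor(img[c],cv2.COLOR_BGR2HSV)[k]
        d["orange"]=float(((hsv[:,1]>150)&(hsv[:,0]<25)).mean()) if k.any() else 0
        b=np.array(d["bbox"]);h={"tall":.044,"low":.019,"oblong":.013}.get(n,.02)
        d["xy"]=at_z(c,[(b[0]+b[2])/2,(b[1]+b[3])/2],h)[:2]
        print(c,n,round(d["p"],2),b.round(0).tolist(),d["xy"].round(3),"or %.2f n %d"%(d["orange"],k.sum()))
for n in Q:
    for a in det["top",n]:
        for b in det["scene",n]:
            if np.linalg.norm(a["xy"]-b["xy"])<.04:
                obs=[(ctrl.camera_model("top"),a["mask"]),(ctrl.camera_model("scene"),b["mask"])]
                best=min((fit(n,obs,[*a["xy"],0,y],n[0] in"o" or n[:4]=="tray") for y in((-.6,.0,.6,1.5) if n=="oblong" else(-.2,.2))),key=lambda r:r[1])
                print("FIT",n,best[0].round(4),"rms px %.2f"%best[1],"or",round(a["orange"],2))
E
python3 m1.py
```

```text
scene tall 0.83 [294.0, 160.0, 315.0, 195.0] [0.325 0.089] or 0.68 n 570
scene tall 0.62 [324.0, 194.0, 346.0, 226.0] [0.448 0.143] or 0.00 n 600
scene low 0.95 [165.0, 161.0, 191.0, 190.0] [ 0.218 -0.27 ] or 0.60 n 463
scene low 0.89 [166.0, 199.0, 193.0, 226.0] [ 0.349 -0.274] or 0.00 n 555
scene oblong 0.84 [213.0, 209.0, 251.0, 243.0] [ 0.419 -0.138] or 0.00 n 899
scene tray_tall 0.92 [124.0, 259.0, 215.0, 346.0] [ 0.601 -0.317] or 0.00 n 6248
scene tray_low 0.96 [257.0, 263.0, 346.0, 357.0] [ 0.688 -0.008] or 0.00 n 6235
scene tray_oblong 0.96 [376.0, 214.0, 460.0, 292.0] [0.608 0.322] or 0.00 n 4178
top tall 0.65 [227.0, 199.0, 242.0, 215.0] [0.436 0.14 ] or 0.00 n 269
top tall 0.63 [244.0, 230.0, 265.0, 248.0] [0.33  0.075] or 0.44 n 224
top tall 0.42 [304.0, 201.0, 337.0, 227.0] [ 0.411 -0.141] or 0.00 n 554
top low 0.69 [352.0, 224.0, 370.0, 243.0] [ 0.345 -0.278] or 0.00 n 332
top low 0.23 [228.0, 198.0, 242.0, 215.0] [0.44  0.141] or 0.00 n 271
top oblong 0.71 [305.0, 197.0, 338.0, 228.0] [ 0.418 -0.148] or 0.00 n 495
top tray_tall 0.91 [341.0, 125.0, 402.0, 193.0] [ 0.596 -0.318] or 0.00 n 3385
top tray_low 0.72 [258.0, 103.0, 310.0, 168.0] [ 0.68  -0.026] or 0.00 n 3241
top tray_oblong 0.66 [159.0, 131.0, 207.0, 189.0] [0.6   0.316] or 0.00 n 2652
top tray_oblong 0.5 [339.0, 124.0, 408.0, 196.0] [ 0.593 -0.326] or 0.00 n 3393
FIT tall [ 0.4391  0.1434 -0.0006 -0.2   ] rms px 0.71 or 0.0
FIT tall [ 0.3325  0.0813 -0.0023 -0.2   ] rms px 0.79 or 0.44
FIT low [ 0.3432 -0.2749 -0.0006 -0.2   ] rms px 0.62 or 0.0
FIT oblong [ 4.186e-01 -1.422e-01 -2.500e-03  2.639e+00] rms px 1.27 or 0.0
FIT tray_tall [ 0.5951 -0.3137 -0.0088 -0.1748] rms px 1.27 or 0.0
FIT tray_low [ 0.6783 -0.0168 -0.0102 -0.0425] rms px 1.34 or 0.0
FIT tray_oblong [ 0.5928  0.3108 -0.0028 -0.0197] rms px 1.06 or 0.0
```

```bash
python3 - <<'E'
from fit import *
from scipy.spatial.transform import Rotation as Ro
s=ctrl.read_state();R=Ro.from_rotvec(s["orientation"]).as_matrix();print(s["time_s"],R.round(3))
m=ctrl.camera_model("wrist");Rc=np.array(m["R"]);c=-Rc.T@np.array(m["t"])
print("cam in tool",R.T@(c-s["eef_pos"]),"axes in tool\n",(R.T@Rc.T).round(3));print(np.array(m["camera_matrix"]).round(1))
# second can and low tin (missed by nets in one view): pixel clicks
for n,pt,ps,h in(("tall2",(277,202.5),(285,212),.088),("low2",(198,230.5),(368,176),.038)):
    x,e=tri([ray("top",pt),ray("scene",ps)]);print(n,x.round(4),np.round(e,4),h)
E
```

```text
1.6 [[ 0.    0.34 -0.94]
 [-0.   -0.94 -0.34]
 [-1.    0.    0.  ]]
cam in tool [-0.15466798  0.00067373 -0.07778299] axes in tool
 [[-0.    -0.268  0.964]
 [ 1.     0.001  0.   ]
 [-0.001  0.964  0.268]]
[[322.    0.  278.8]
 [  0.  322.  213.4]
 [  0.    0.    1. ]]
tall2 [0.4462 0.0025 0.0802] [0.0025 0.0025] 0.088
low2 [0.361  0.2617 0.0464] [0.0031 0.0031] 0.038
```

Emit:
move_arm:
  increments:
    - {"jaw": 1,"tx": 16,"ty": 20,"tz": 10,"rz": 8}
    - {"jaw": 1,"tx": 16,"ty": 20,"tz": 10,"rz": 8}
    - {"jaw": 1,"tx": 16,"ty": 20,"tz": 10,"rz": 8}
    - {"jaw": 1,"tx": 16,"ty": 20,"tz": 10,"rz": 8}
    - {"jaw": 1,"tx": 16,"ty": 20,"tz": 10,"rz": 8}
    - {"jaw": 1,"tx": 16,"ty": 20,"tz": 10,"rz": 8}
    - {"jaw": 1,"tx": 16,"ty": 20,"tz": 10,"rz": 8}
    - {"jaw": 1,"tx": 16,"ty": 20,"tz": 10,"rz": 8}
    - {"jaw": 1,"tx": 16,"ty": 20,"tz": 10,"rz": 6}
    - {"jaw": 1,"ty": 20}
    - {"jaw": 1}

```text
invalid input at $.increments[0]: expected keys jaw, tx, ty, tz, rx, ry, rz
```

```bash
python3 - <<'E'
from fit import *
s=ctrl.read_state();print(s["time_s"],s["eef_pos"],s["q"].round(2),s["orientation"])
im=ctrl.get_image("wrist");cv2.imwrite("pics/w1.png",im)
m=ctrl.camera_model("wrist")
for n,q,g in(("low","low_tin_1_center",[.343,-.275,0,0]),("oblong","oblong_tin_center",[.4186,-.142,0,-.5]),("tray_tall","tray_tall",[.595,-.314,0,-.17])):
    print(n,"expect px",proj("wrist",g[:3]).round(0))
    for d in ctrl.outline_of("wrist",q): print("  ",round(d["p"],2),d["bbox"])
E
```

```text
1.6 [ 0.19542403 -0.54078682  0.23097291] [-1.24  0.32  1.56 -0.    1.26 -0.02] [ 2.03292219  0.35599447 -2.03291332]
low expect px [ 84. -29.]
   0.6 [4.4, 54.7, 90.1, 123.0]
oblong expect px [ -43. -175.]
tray_tall expect px [ 186. -338.]
```

View pics/w1.png

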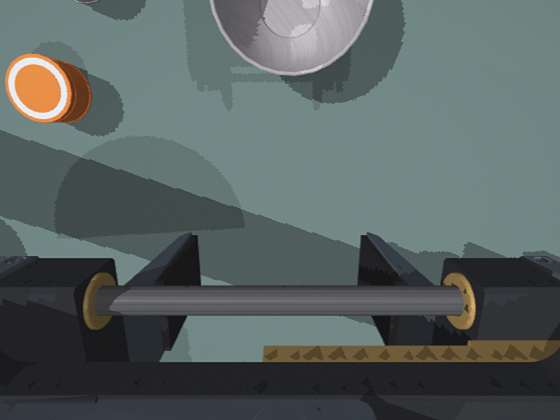

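The wrist view shows the orange low tin at (40,88) and the bowl at (290,20). The move call needs every key in each row.

Emit:
move_arm:
  increments:
    - {"jaw": 1,"tx": 18,"ty": 15,"tz": 15,"rx": 0,"ry": 0,"rz": 8}
    - {"jaw": 1,"tx": 18,"ty": 15,"tz": 15,"rx": 0,"ry": 0,"rz": 8}
    - {"jaw": 1,"tx": 18,"ty": 15,"tz": 15,"rx": 0,"ry": 0,"rz": 8}
    - {"jaw": 1,"tx": 18,"ty": 15,"tz": 15,"rx": 0,"ry": 0,"rz": 8}
    - {"jaw": 1,"tx": 18,"ty": 15,"tz": 15,"rx": 0,"ry": 0,"rz": 8}
    - {"jaw": 1,"tx": 18,"ty": 15,"tz": 15,"rx": 0,"ry": 0,"rz": 8}
    - {"jaw": 1,"tx": 18,"ty": 15,"tz": 15,"rx": 0,"ry": 0,"rz": 8}
    - {"jaw": 1,"tx": 18,"ty": 15,"tz": 15,"rx": 0,"ry": 0,"rz": 8}
    - {"jaw": 1,"tx": 18,"ty": 15,"tz": 0,"rx": 0,"ry": 0,"rz": 6}
    - {"jaw": 1,"tx": 0,"ty": 0,"tz": 0,"rx": 0,"ry": 0,"rz": 0}
    - {"jaw": 1,"tx": 0,"ty": 0,"tz": 0,"rx": 0,"ry": 0,"rz": 0}

```text
time_s: 2.9
eef_pos: [0.3573, -0.4057, 0.3508]
orientation: [1.211, 1.208, -1.212]
wrist_force: [0.6, 0.3, 0.2]
grip_width: 0.0911
```

```bash
cat > look.py <<'E'
from fit import *
import sys
from scipy.spatial.transform import Rotation as Ro
s=ctrl.read_state();R=Ro.from_rotvec(s["orientation"]).as_matrix()
print("t",s["time_s"],s["eef_pos"].round(4),"yaw",np.degrees(np.arctan2(R[1,1],R[0,1])).round(2),"down",R[:,0].round(3),"q",s["q"].round(2),"F",s["wrist_force"].round(1),"w",round(s["grip_width"],4))
if len(sys.argv)>1:
    im=ctrl.get_image("wrist");cv2.imwrite(f"pics/{sys.argv[1]}.png",im);m=ctrl.camera_model("wrist")
    Q={"tall":"tall_can_1_center","low":"low_tin_1_center","oblong":"oblong_tin_center","tray_tall":"tray_tall","tray_low":"tray_low","tray_oblong":"tray_oblong"}
    for n in sys.argv[2:]:
        for d in ctrl.outline_of("wrist",Q[n]):
            b=np.array(d["bbox"]);k=d["mask"];g=at_z("wrist",[(b[0]+b[2])/2,(b[1]+b[3])/2],.02)
            hsv=cv2.cvtColor(im,cv2.COLOR_BGR2HSV)[k];o=float(((hsv[:,1]>150)&(hsv[:,0]<25)).mean())
            clip=b[0]<2 or b[1]<2 or b[2]>557 or b[3]>417
            yaw=n[0]=="o" or n[:4]=="tray"
            out="" if clip else min((fit(n,[(m,k)],[g[0],g[1],0,y],yaw) for y in((-.5,0,.5) if yaw else(0,))),key=lambda r:r[1])
            zz="" if clip else min((fit(n,[(m,k)],[g[0],g[1],0,y],yaw,False) for y in((-.5,0,.5) if yaw else(0,))),key=lambda r:r[1])
            print(n,round(d["p"],2),b.round(0).tolist(),"or %.2f"%o,g[:2].round(3),"clip" if clip else (out[0].round(4),round(out[1],2),"z0:",zz[0].round(4),round(zz[1],2)))
E
python3 look.py w2 low oblong tray_tall
```

```text
t 2.9 [ 0.3573 -0.4057  0.3508] yaw -0.15 down [-0.001 -0.    -1.   ] q [-0.87  0.21  1.41 -0.    1.51 -0.87] F [0.6 0.3 0.2] w 0.0911
low 0.6 [152.0, 54.0, 204.0, 109.0] or 0.64 [ 0.218 -0.273] (array([ 0.2153, -0.2737, -0.0094,  0.    ]), 0.31, 'z0:', array([ 0.2181, -0.2749,  0.    ,  0.    ]), 0.61)
oblong 0.73 [294.0, 0.0, 340.0, 23.0] or 0.00 [ 0.411 -0.186] clip
tray_tall 0.78 [364.0, 31.0, 557.0, 187.0] or 0.00 [ 0.621 -0.311] clip
```

View pics/w2.png

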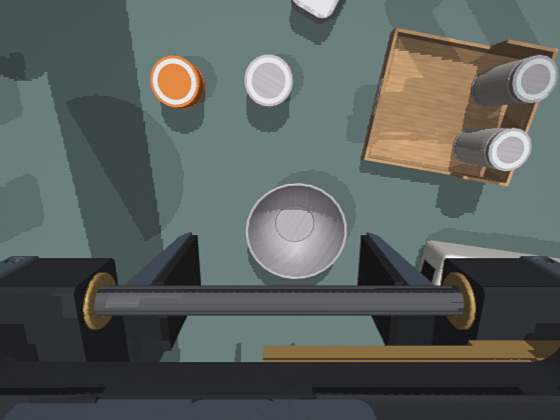

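The white low tin is at (268,80) and the orange one at (176,82). The tray on the right has two tall cans, so it is the tall tray; its front corners are at (398,30) and (364,159).

```bash
python3 - <<'E'
from fit import *
print("low1 rim centre",at_z("wrist",(268,79.5),.038).round(4))
a=at_z("wrist",(398,30),.022);b=at_z("wrist",(364,159),.022)
d=a-b;print("front corners",a.round(4),b.round(4),"len",np.linalg.norm(d).round(4),"yaw",np.arctan2(-d[0],d[1]).round(4))
y=np.arctan2(-d[0],d[1]);print("origin from front",((a+b)/2+.099*np.array([np.cos(y),np.sin(y),0])).round(4))
im=cv2.imread("pics/w2.png")
def pl(o,yaw,x,y,z): c,s=np.cos(yaw),np.sin(yaw);return [o[0]+c*x-s*y,o[1]+s*x+c*y,z]
print([proj("wrist",pl((.5951,-.3137),-.1748,-.099,q,.022)).round(0).tolist() for q in(.089,-.089)])
# top camera stock rim centres as tray check, z=.092/.042
for n,o,yw,x,h in(("tall",(.5951,-.3137),-.1748,.06,.092),("low",(.6783,-.0168),-.0425,.058,.042)):
    print(n,[proj("top",pl(o,yw,x,q,h)).round(1).tolist() for q in(.042,-.042)])
t=cv2.imread("pics/top0.png");cv2.imwrite("pics/crop.png",np.hstack([cv2.resize(t[95:200,250:410],None,fx=2.45,fy=2.45,interpolation=2),cv2.resize(t[120:225,155:315],None,fx=2.45,fy=2.45,interpolation=2)]))
E
```

```text
low1 rim centre [ 0.3451 -0.2729  0.038 ]
front corners [ 0.5203 -0.2096  0.022 ] [ 0.4862 -0.3815  0.022 ] len 0.1753 yaw -0.1958
origin from front [ 0.6003 -0.3148  0.022 ]
[[393.0, 29.0], [361.0, 161.0]]
tall [[364.2, 134.7], [390.0, 138.9]]
low [[269.6, 117.0], [294.6, 117.8]]
```

View pics/crop.png

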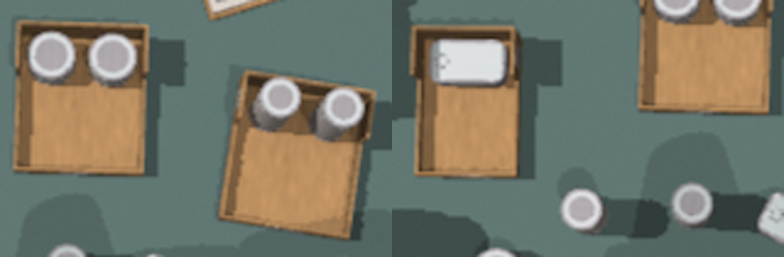

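Tin positions agree between views to about 2 mm, and both trays agree to about 4 mm. I take the white low tin at (268,80), which the picture shows is not orange.

Emit:
move_arm:
  increments:
    - {"jaw": 1,"tx": -3,"ty": 33,"tz": 0,"rx": 0,"ry": 0,"rz": 0}
    - {"jaw": 1,"tx": -3,"ty": 33,"tz": -10,"rx": 0,"ry": 0,"rz": 0}
    - {"jaw": 1,"tx": -3,"ty": 33,"tz": -20,"rx": 0,"ry": 0,"rz": 0}
    - {"jaw": 1,"tx": -4,"ty": 33,"tz": -30,"rx": 0,"ry": 0,"rz": 0}
    - {"jaw": 1,"tx": 0,"ty": 0,"tz": -40,"rx": 0,"ry": 0,"rz": 0}
    - {"jaw": 1,"tx": 0,"ty": 0,"tz": -40,"rx": 0,"ry": 0,"rz": 0}
    - {"jaw": 1,"tx": 0,"ty": 0,"tz": -40,"rx": 0,"ry": 0,"rz": 0}
    - {"jaw": 1,"tx": 0,"ty": 0,"tz": -40,"rx": 0,"ry": 0,"rz": 0}
    - {"jaw": 1,"tx": 0,"ty": 0,"tz": -40,"rx": 0,"ry": 0,"rz": 0}
    - {"jaw": 1,"tx": 0,"ty": 0,"tz": -30,"rx": 0,"ry": 0,"rz": 0}
    - {"jaw": 1,"tx": 0,"ty": 0,"tz": -20,"rx": 0,"ry": 0,"rz": 0}
    - {"jaw": 1,"tx": 0,"ty": 0,"tz": -11,"rx": 0,"ry": 0,"rz": 0}
    - {"jaw": 1,"tx": 0,"ty": 0,"tz": 0,"rx": 0,"ry": 0,"rz": 0}
    - {"jaw": -1,"tx": 0,"ty": 0,"tz": 0,"rx": 0,"ry": 0,"rz": 0}
    - {"jaw": -1,"tx": 0,"ty": 0,"tz": 0,"rx": 0,"ry": 0,"rz": 0}
    - {"jaw": -1,"tx": 0,"ty": 0,"tz": 0,"rx": 0,"ry": 0,"rz": 0}
    - {"jaw": -1,"tx": 0,"ty": 0,"tz": 0,"rx": 0,"ry": 0,"rz": 0}
    - {"jaw": -1,"tx": 0,"ty": 0,"tz": 0,"rx": 0,"ry": 0,"rz": 0}
  force: 20

```text
time_s: 4.9
eef_pos: [0.3446, -0.2741, 0.0307]
orientation: [1.21, 1.207, -1.211]
wrist_force: [-1.8, -0.6, 5.5]
grip_width: 0.0653
```

```bash
python3 look.py w3
```

```text
t 4.9 [ 0.3446 -0.2741  0.0307] yaw -0.12 down [ 0.001 -0.001 -1.   ] q [-0.7   0.35  2.13 -0.    0.65 -0.7 ] F [-1.8 -0.6  5.5] w 0.0653
```

Emit:
move_arm:
  increments:
    - {"jaw": -1,"tx": 0,"ty": 0,"tz": 15,"rx": 0,"ry": 0,"rz": 0}
    - {"jaw": -1,"tx": 0,"ty": 0,"tz": 35,"rx": 0,"ry": 0,"rz": 0}
    - {"jaw": -1,"tx": 0,"ty": 0,"tz": 50,"rx": 0,"ry": 0,"rz": 0}
    - {"jaw": -1,"tx": 0,"ty": 0,"tz": 50,"rx": 0,"ry": 0,"rz": 0}
    - {"jaw": -1,"tx": 15,"ty": 5,"tz": 50,"rx": 0,"ry": 0,"rz": 0}
    - {"jaw": -1,"tx": 30,"ty": 14,"tz": 20,"rx": 0,"ry": 0,"rz": 0}
    - {"jaw": -1,"tx": 35,"ty": 14,"tz": 20,"rx": 0,"ry": 0,"rz": 0}
    - {"jaw": -1,"tx": 35,"ty": 14,"tz": 20,"rx": 0,"ry": 0,"rz": 0}
    - {"jaw": -1,"tx": 35,"ty": 14,"tz": 20,"rx": 0,"ry": 0,"rz": 0}
    - {"jaw": -1,"tx": 35,"ty": 14,"tz": 20,"rx": 0,"ry": 0,"rz": 0}
    - {"jaw": -1,"tx": 35,"ty": 14,"tz": 20,"rx": 0,"ry": 0,"rz": 0}
    - {"jaw": -1,"tx": 30,"ty": 14,"tz": 0,"rx": 0,"ry": 0,"rz": 0}
    - {"jaw": -1,"tx": 20,"ty": 10,"tz": 0,"rx": 0,"ry": 0,"rz": 0}
    - {"jaw": -1,"tx": 0,"ty": 0,"tz": 0,"rx": 0,"ry": 0,"rz": 0}
    - {"jaw": -1,"tx": 0,"ty": 0,"tz": 0,"rx": 0,"ry": 0,"rz": 0}

```text
time_s: 6.45
eef_pos: [0.6135, -0.1607, 0.3466]
orientation: [1.209, 1.21, -1.212]
wrist_force: [0.0, -0.9, -1.3]
grip_width: 0.0656
```

```bash
python3 look.py w4 tray_low tall
```

```text
t 6.45 [ 0.6135 -0.1607  0.3466] yaw -0.08 down [-0.002  0.    -1.   ] q [-0.27  0.38  1.19 -0.    1.57 -0.27] F [ 0.  -0.9 -1.3] w 0.0656
tall 0.72 [39.0, 0.0, 89.0, 20.0] or 0.92 [0.332 0.06 ] clip
```

View pics/w4.png

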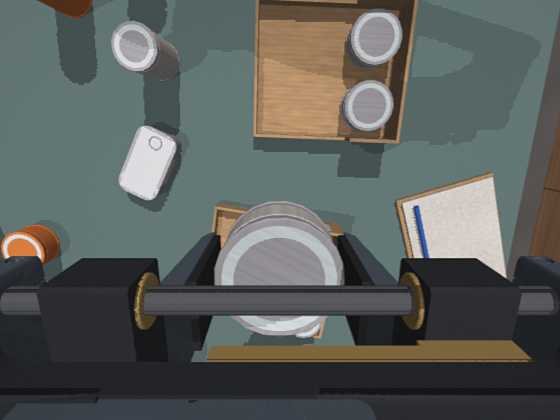

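The tin is held. Tray_low's stock rims are at (376,37) and (369,105), and its front right corner is at (254,136). The oblong tin is at (150,162) and tall can 2's rim is at (137,46).

```bash
python3 look.py w4b oblong; python3 - <<'E'
from fit import *
a=at_z("wrist",(376,37),.042);b=at_z("wrist",(369,104.5),.042);d=(a-b)[:2];y=np.arctan2(-d[0],d[1])
print("stock",a.round(4),b.round(4),"len",np.linalg.norm(d).round(4),"yaw",y.round(4),"origin",((a+b)[:2]/2-.058*np.array([np.cos(y),np.sin(y)])).round(4))
c=at_z("wrist",(253.5,136),.022);print("corner",c.round(4))
for y in(-.04,-.07,-.09):
  print(y,"origin from corner",(c[:2]-[np.cos(y)*-.099-np.sin(y)*-.089,np.sin(y)*-.099+np.cos(y)*-.089]).round(4))
print("tall2",at_z("wrist",(137,46),.088).round(4))
E
```

```text
t 6.6 [ 0.6128 -0.1615  0.3478] yaw -0.18 down [-0. -0. -1.] q [-0.28  0.37  1.19 -0.    1.57 -0.27] F [-1.2  0.4 -0.7] w 0.0656
oblong 0.78 [118.0, 126.0, 182.0, 198.0] or 0.00 [ 0.424 -0.141] (array([ 0.4161, -0.1428, -0.0114, -0.479 ]), 0.55, 'z0:', array([ 0.4208, -0.1416,  0.    , -0.4834]), 0.95)
stock [0.7415 0.0215 0.042 ] [ 0.7385 -0.061   0.042 ] len 0.0826 yaw -0.0366 origin [ 0.6821 -0.0177]
corner [ 0.5792 -0.103   0.022 ]
-0.04 origin from corner [ 0.6817 -0.018 ]
-0.07 origin from corner [ 0.6842 -0.0211]
-0.09 origin from corner [ 0.6858 -0.0232]
tall2 [0.4506 0.002  0.088 ]
```

Emit:
move_arm:
  increments:
    - {"jaw": -1,"tx": 7,"ty": 25,"tz": 0,"rx": 0,"ry": 0,"rz": -2}
    - {"jaw": -1,"tx": 7,"ty": 25,"tz": 0,"rx": 0,"ry": 0,"rz": 0}
    - {"jaw": -1,"tx": 7,"ty": 25,"tz": -15,"rx": 0,"ry": 0,"rz": 0}
    - {"jaw": -1,"tx": 7,"ty": 27,"tz": -25,"rx": 0,"ry": 0,"rz": 0}
    - {"jaw": -1,"tx": 0,"ty": 0,"tz": -40,"rx": 0,"ry": 0,"rz": 0}
    - {"jaw": -1,"tx": 0,"ty": 0,"tz": -40,"rx": 0,"ry": 0,"rz": 0}
    - {"jaw": -1,"tx": 0,"ty": 0,"tz": -40,"rx": 0,"ry": 0,"rz": 0}
    - {"jaw": -1,"tx": 0,"ty": 0,"tz": -40,"rx": 0,"ry": 0,"rz": 0}
    - {"jaw": -1,"tx": 0,"ty": 0,"tz": -40,"rx": 0,"ry": 0,"rz": 0}
    - {"jaw": -1,"tx": 0,"ty": 0,"tz": -30,"rx": 0,"ry": 0,"rz": 0}
    - {"jaw": -1,"tx": 0,"ty": 0,"tz": -25,"rx": 0,"ry": 0,"rz": 0}
    - {"jaw": -1,"tx": 0,"ty": 0,"tz": -12,"rx": 0,"ry": 0,"rz": 0}
    - {"jaw": -1,"tx": 0,"ty": 0,"tz": -3,"rx": 0,"ry": 0,"rz": 0}
    - {"jaw": -1,"tx": 0,"ty": 0,"tz": 0,"rx": 0,"ry": 0,"rz": 0}
    - {"jaw": -1,"tx": 0,"ty": 0,"tz": 0,"rx": 0,"ry": 0,"rz": 0}

```text
time_s: 8.2
eef_pos: [0.6429, -0.0592, 0.0393]
orientation: [1.238, 1.189, -1.234]
wrist_force: [0.0, 0.2, -1.6]
grip_width: 0.0659
```

```bash
python3 look.py
```

```text
t 8.2 [ 0.6429 -0.0592  0.0393] yaw -2.14 down [ 0.003 -0.    -1.   ] q [-0.11  0.59  1.64  0.    0.91 -0.07] F [ 0.   0.2 -1.6] w 0.0659
```

Emit:
move_arm:
  increments:
    - {"jaw": -1,"tx": 0,"ty": 0,"tz": -2,"rx": 0,"ry": 0,"rz": 0}
    - {"jaw": -1,"tx": 0,"ty": 0,"tz": -1,"rx": 0,"ry": 0,"rz": 0}
    - {"jaw": -1,"tx": 0,"ty": 0,"tz": -1,"rx": 0,"ry": 0,"rz": 0}
    - {"jaw": -1,"tx": 0,"ty": 0,"tz": 0,"rx": 0,"ry": 0,"rz": 0}
    - {"jaw": -1,"tx": 0,"ty": 0,"tz": 0,"rx": 0,"ry": 0,"rz": 0}

```text
time_s: 8.7
eef_pos: [0.6421, -0.059, 0.0347]
orientation: [1.237, 1.19, -1.236]
wrist_force: [-1.2, 0.8, 4.7]
grip_width: 0.0658
```

Emit:
move_arm:
  increments:
    - {"jaw": 0.67,"tx": 0,"ty": 0,"tz": 0,"rx": 0,"ry": 0,"rz": 0}
    - {"jaw": 0.67,"tx": 0,"ty": 0,"tz": 0,"rx": 0,"ry": 0,"rz": 0}
    - {"jaw": 0.67,"tx": 0,"ty": 0,"tz": 0,"rx": 0,"ry": 0,"rz": 0}
    - {"jaw": 0.67,"tx": 0,"ty": 0,"tz": 15,"rx": 0,"ry": 0,"rz": 0}
    - {"jaw": 0.67,"tx": 0,"ty": 0,"tz": 35,"rx": 0,"ry": 0,"rz": 0}
    - {"jaw": 0.67,"tx": 0,"ty": 0,"tz": 50,"rx": 0,"ry": 0,"rz": 0}
    - {"jaw": 1,"tx": 0,"ty": 0,"tz": 50,"rx": 0,"ry": 0,"rz": 0}
    - {"jaw": 1,"tx": -20,"ty": 10,"tz": 50,"rx": 0,"ry": 0,"rz": 0}
    - {"jaw": 1,"tx": -30,"ty": 20,"tz": 40,"rx": 0,"ry": 0,"rz": 2}
    - {"jaw": 1,"tx": -35,"ty": 20,"tz": 30,"rx": 0,"ry": 0,"rz": 0}
    - {"jaw": 1,"tx": -35,"ty": 25,"tz": 20,"rx": 0,"ry": 0,"rz": 0}
    - {"jaw": 1,"tx": -35,"ty": 25,"tz": 10,"rx": 0,"ry": 0,"rz": 0}
    - {"jaw": 1,"tx": -35,"ty": 20,"tz": 0,"rx": 0,"ry": 0,"rz": 0}
    - {"jaw": 1,"tx": -30,"ty": 20,"tz": 0,"rx": 0,"ry": 0,"rz": 0}
    - {"jaw": 1,"tx": -22,"ty": 20,"tz": 0,"rx": 0,"ry": 0,"rz": 0}
    - {"jaw": 1,"tx": 0,"ty": 0,"tz": 0,"rx": 0,"ry": 0,"rz": 0}
    - {"jaw": 1,"tx": 0,"ty": 0,"tz": 0,"rx": 0,"ry": 0,"rz": 0}

```text
time_s: 10.4
eef_pos: [0.4038, 0.0987, 0.3265]
orientation: [1.21, 1.208, -1.209]
wrist_force: [0.4, -0.4, -0.4]
grip_width: 0.0911
```

```bash
python3 look.py w5 low tall tray_oblong
```

```text
t 10.4 [0.4038 0.0987 0.3265] yaw -0.06 down [ 0.001 -0.    -1.   ] q [ 0.21  0.01  1.71 -0.    1.42  0.21] F [ 0.4 -0.4 -0.4] w 0.0911
low 0.97 [409.0, 257.0, 441.0, 286.0] or 0.00 [ 0.636 -0.049] (array([ 0.7864, -0.1812, -0.2852,  0.    ]), 1.97, 'z0:', array([ 0.6336, -0.0498,  0.    ,  0.    ]), 10.62)
tall 0.94 [200.0, 169.0, 248.0, 221.0] or 0.65 [0.327 0.074] (array([ 0.3339,  0.0814, -0.0067,  0.    ]), 0.39, 'z0:', array([0.3352, 0.0829, 0.    , 0.    ]), 0.55)
tall 0.84 [288.0, 126.0, 329.0, 169.0] or 0.00 [0.449 0.142] (array([ 0.4412,  0.145 , -0.0062,  0.    ]), 0.34, 'z0:', array([0.4406, 0.1455, 0.    , 0.    ]), 0.48)
tall 0.68 [343.0, 3.0, 526.0, 76.0] or 0.00 [0.609 0.278] (array([0.482 , 0.2124, 0.2413, 0.    ]), 18.6, 'z0:', array([0.6473, 0.2765, 0.    , 0.    ]), 54.49)
```

View pics/w5.png

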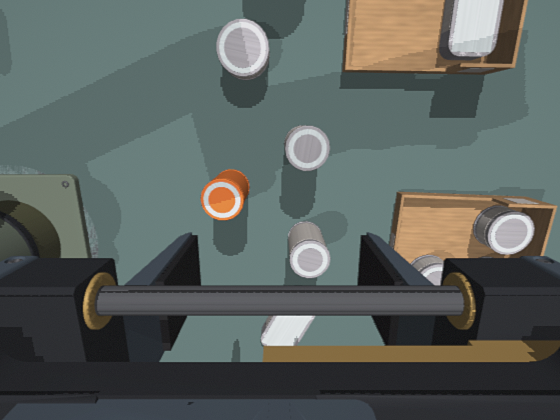

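Low tin 2's rim is at (243,47) and white can 1 at (307,148). The orange can is at (223,198). White can 2 is at (309,258), and tray_oblong's corner is at (346,71).

```bash
python3 - <<'E'
from fit import *
print("low2",at_z("wrist",(243,47),.038).round(4),"tall1",at_z("wrist",(307,148),.088).round(4),"tall2",at_z("wrist",(310,259),.088).round(4))
print("wrist+top z check low2",tri([ray("wrist",(243,47)),ray("top",(198,230.5))]))
c=at_z("wrist",(346.5,71),.022);e=at_z("wrist",(425,71.5),.022);d=e-c;y=np.arctan2(d[1],d[0])
print("obl corner",c.round(4),"yaw",y.round(3))
for y in(0,-.02,-.04): print((c[:2]-[np.cos(y)*-.099-np.sin(y)*-.069,np.sin(y)*-.099+np.cos(y)*-.069]).round(4))
# top: stock oblong centre pixel
print("stock oblong top px",(at_z("top",(155+(468.5/2.45-.5)-392/2.45,120+61.5/2.45-.5),.03)).round(4))
E
```

```text
low2 [0.363 0.266 0.038] tall1 [0.441  0.1457 0.088 ] tall2 [0.448  0.0019 0.088 ]
wrist+top z check low2 (array([0.3613268 , 0.26580518, 0.02465647]), [0.002963044226418397, 0.0029630442264184918])
obl corner [0.4967 0.2404 0.022 ] yaw -0.008
[0.5957 0.3094]
[0.597  0.3074]
[0.5984 0.3053]
stock oblong top px [0.6495 0.3052 0.03  ]
```

Emit:
move_arm:
  increments:
    - {"jaw": 1,"tx": -8,"ty": 33,"tz": 0,"rx": 0,"ry": 0,"rz": 0}
    - {"jaw": 1,"tx": -8,"ty": 33,"tz": 0,"rx": 0,"ry": 0,"rz": 0}
    - {"jaw": 1,"tx": -8,"ty": 33,"tz": -10,"rx": 0,"ry": 0,"rz": 0}
    - {"jaw": 1,"tx": -8,"ty": 33,"tz": -20,"rx": 0,"ry": 0,"rz": 0}
    - {"jaw": 1,"tx": -9,"ty": 35,"tz": -30,"rx": 0,"ry": 0,"rz": 0}
    - {"jaw": 1,"tx": 0,"ty": 0,"tz": -40,"rx": 0,"ry": 0,"rz": 0}
    - {"jaw": 1,"tx": 0,"ty": 0,"tz": -40,"rx": 0,"ry": 0,"rz": 0}
    - {"jaw": 1,"tx": 0,"ty": 0,"tz": -40,"rx": 0,"ry": 0,"rz": 0}
    - {"jaw": 1,"tx": 0,"ty": 0,"tz": -40,"rx": 0,"ry": 0,"rz": 0}
    - {"jaw": 1,"tx": 0,"ty": 0,"tz": -40,"rx": 0,"ry": 0,"rz": 0}
    - {"jaw": 1,"tx": 0,"ty": 0,"tz": -24,"rx": 0,"ry": 0,"rz": 0}
    - {"jaw": 1,"tx": 0,"ty": 0,"tz": -12,"rx": 0,"ry": 0,"rz": 0}
    - {"jaw": 1,"tx": 0,"ty": 0,"tz": 0,"rx": 0,"ry": 0,"rz": 0}
    - {"jaw": -1,"tx": 0,"ty": 0,"tz": 0,"rx": 0,"ry": 0,"rz": 0}
    - {"jaw": -1,"tx": 0,"ty": 0,"tz": 0,"rx": 0,"ry": 0,"rz": 0}
    - {"jaw": -1,"tx": 0,"ty": 0,"tz": 0,"rx": 0,"ry": 0,"rz": 0}
    - {"jaw": -1,"tx": 0,"ty": 0,"tz": 0,"rx": 0,"ry": 0,"rz": 0}
    - {"jaw": -1,"tx": 0,"ty": 0,"tz": 0,"rx": 0,"ry": 0,"rz": 0}

```text
time_s: 12.4
eef_pos: [0.3629, 0.2657, 0.031]
orientation: [1.212, 1.208, -1.21]
wrist_force: [-1.0, -0.9, 5.2]
grip_width: 0.0653
```

Emit:
move_arm:
  increments:
    - {"jaw": -1,"tx": 0,"ty": 0,"tz": 15,"rx": 0,"ry": 0,"rz": 0}
    - {"jaw": -1,"tx": 0,"ty": 0,"tz": 35,"rx": 0,"ry": 0,"rz": 0}
    - {"jaw": -1,"tx": 0,"ty": 0,"tz": 50,"rx": 0,"ry": 0,"rz": 0}
    - {"jaw": -1,"tx": 0,"ty": 0,"tz": 50,"rx": 0,"ry": 0,"rz": 0}
    - {"jaw": -1,"tx": 5,"ty": -5,"tz": 40,"rx": 0,"ry": 0,"rz": 0}
    - {"jaw": -1,"tx": 25,"ty": -20,"tz": 10,"rx": 0,"ry": 0,"rz": -1}
    - {"jaw": -1,"tx": 35,"ty": -30,"tz": 0,"rx": 0,"ry": 0,"rz": -1}
    - {"jaw": -1,"tx": 35,"ty": -30,"tz": 0,"rx": 0,"ry": 0,"rz": 0}
    - {"jaw": -1,"tx": 35,"ty": -30,"tz": 0,"rx": 0,"ry": 0,"rz": 0}
    - {"jaw": -1,"tx": 35,"ty": -30,"tz": 0,"rx": 0,"ry": 0,"rz": 0}
    - {"jaw": -1,"tx": 35,"ty": -30,"tz": 0,"rx": 0,"ry": 0,"rz": 0}
    - {"jaw": -1,"tx": 35,"ty": -30,"tz": 0,"rx": 0,"ry": 0,"rz": 0}
    - {"jaw": -1,"tx": 30,"ty": -25,"tz": 0,"rx": 0,"ry": 0,"rz": 0}
    - {"jaw": -1,"tx": 11,"ty": -10,"tz": 0,"rx": 0,"ry": 0,"rz": 0}
    - {"jaw": -1,"tx": 0,"ty": 0,"tz": 0,"rx": 0,"ry": 0,"rz": 0}

```text
time_s: 13.9
eef_pos: [0.6447, 0.0242, 0.2292]
orientation: [1.238, 1.191, -1.239]
wrist_force: [0.1, 0.2, -0.6]
grip_width: 0.065
```

Emit:
move_arm:
  increments:
    - {"jaw": -1,"tx": 0,"ty": 1,"tz": -25,"rx": 0,"ry": 0,"rz": 0}
    - {"jaw": -1,"tx": 0,"ty": 0,"tz": -40,"rx": 0,"ry": 0,"rz": 0}
    - {"jaw": -1,"tx": 0,"ty": 0,"tz": -40,"rx": 0,"ry": 0,"rz": 0}
    - {"jaw": -1,"tx": 0,"ty": 0,"tz": -40,"rx": 0,"ry": 0,"rz": 0}
    - {"jaw": -1,"tx": 0,"ty": 0,"tz": -25,"rx": 0,"ry": 0,"rz": 0}
    - {"jaw": -1,"tx": 0,"ty": 0,"tz": -14,"rx": 0,"ry": 0,"rz": 0}
    - {"jaw": -1,"tx": 0,"ty": 0,"tz": -6,"rx": 0,"ry": 0,"rz": 0}
    - {"jaw": -1,"tx": 0,"ty": 0,"tz": -2,"rx": 0,"ry": 0,"rz": 0}
    - {"jaw": -1,"tx": 0,"ty": 0,"tz": 0,"rx": 0,"ry": 0,"rz": 0}
    - {"jaw": -1,"tx": 0,"ty": 0,"tz": -1,"rx": 0,"ry": 0,"rz": 0}
    - {"jaw": -1,"tx": 0,"ty": 0,"tz": 0,"rx": 0,"ry": 0,"rz": 0}
    - {"jaw": -1,"tx": 0,"ty": 0,"tz": 0,"rx": 0,"ry": 0,"rz": 0}

```text
time_s: 15.1
eef_pos: [0.6442, 0.0265, 0.038]
orientation: [1.237, 1.19, -1.236]
wrist_force: [0.0, -0.2, -0.3]
grip_width: 0.0654
```

Emit:
move_arm:
  increments:
    - {"jaw": -1,"tx": 0,"ty": 0,"tz": -1,"rx": 0,"ry": 0,"rz": 0}
    - {"jaw": -1,"tx": 0,"ty": 0,"tz": -1,"rx": 0,"ry": 0,"rz": 0}
    - {"jaw": -1,"tx": 0,"ty": 0,"tz": 0,"rx": 0,"ry": 0,"rz": 0}
    - {"jaw": -1,"tx": 0,"ty": 0,"tz": 0,"rx": 0,"ry": 0,"rz": 0}

```text
time_s: 15.5
eef_pos: [0.6438, 0.0266, 0.0352]
orientation: [1.237, 1.191, -1.237]
wrist_force: [-0.7, 0.3, -1.4]
grip_width: 0.0655
```

Emit:
move_arm:
  increments:
    - {"jaw": -1,"tx": 0,"ty": 0,"tz": -1,"rx": 0,"ry": 0,"rz": 0}
    - {"jaw": -1,"tx": 0,"ty": 0,"tz": 0,"rx": 0,"ry": 0,"rz": 0}
    - {"jaw": -1,"tx": 0,"ty": 0,"tz": 0,"rx": 0,"ry": 0,"rz": 0}

```text
time_s: 15.8
eef_pos: [0.6439, 0.0266, 0.035]
orientation: [1.237, 1.191, -1.236]
wrist_force: [-0.9, -0.4, 5.5]
grip_width: 0.0656
```

Emit:
move_arm:
  increments:
    - {"jaw": 0.67,"tx": 0,"ty": 0,"tz": 0,"rx": 0,"ry": 0,"rz": 0}
    - {"jaw": 0.67,"tx": 0,"ty": 0,"tz": 0,"rx": 0,"ry": 0,"rz": 0}
    - {"jaw": 0.67,"tx": 0,"ty": 0,"tz": 0,"rx": 0,"ry": 0,"rz": 0}
    - {"jaw": 0.67,"tx": 0,"ty": 0,"tz": 15,"rx": 0,"ry": 0,"rz": 0}
    - {"jaw": 0.67,"tx": 0,"ty": 0,"tz": 35,"rx": 0,"ry": 0,"rz": 0}
    - {"jaw": 0.67,"tx": 0,"ty": 0,"tz": 50,"rx": 0,"ry": 0,"rz": 0}
    - {"jaw": 1,"tx": 0,"ty": 0,"tz": 50,"rx": 0,"ry": 0,"rz": 0}
    - {"jaw": 1,"tx": -15,"ty": -15,"tz": 45,"rx": 0,"ry": 0,"rz": 0}
    - {"jaw": 1,"tx": -28,"ty": -28,"tz": 25,"rx": 0,"ry": 0,"rz": -3}
    - {"jaw": 1,"tx": -32,"ty": -32,"tz": 15,"rx": 0,"ry": 0,"rz": -4}
    - {"jaw": 1,"tx": -32,"ty": -32,"tz": 10,"rx": 0,"ry": 0,"rz": -4}
    - {"jaw": 1,"tx": -32,"ty": -32,"tz": 10,"rx": 0,"ry": 0,"rz": -4}
    - {"jaw": 1,"tx": -32,"ty": -32,"tz": 10,"rx": 0,"ry": 0,"rz": -4}
    - {"jaw": 1,"tx": -32,"ty": -32,"tz": 0,"rx": 0,"ry": 0,"rz": -4}
    - {"jaw": 1,"tx": -32,"ty": -32,"tz": 0,"rx": 0,"ry": 0,"rz": -3}
    - {"jaw": 1,"tx": -28,"ty": -25,"tz": 0,"rx": 0,"ry": 0,"rz": 0}
    - {"jaw": 1,"tx": -18,"ty": -15,"tz": 0,"rx": 0,"ry": 0,"rz": 0}
    - {"jaw": 1,"tx": 0,"ty": 0,"tz": 0,"rx": 0,"ry": 0,"rz": 0}
    - {"jaw": 1,"tx": 0,"ty": 0,"tz": 0,"rx": 0,"ry": 0,"rz": 0}

```text
time_s: 17.7
eef_pos: [0.363, -0.2484, 0.2993]
orientation: [1.563, 0.934, -1.561]
wrist_force: [1.0, 0.6, 0.0]
grip_width: 0.0911
```

```bash
python3 look.py w6 oblong
```

```text
t 17.7 [ 0.363  -0.2484  0.2993] yaw -28.2 down [ 0.001  0.    -1.   ] q [-0.63  0.06  1.72  0.    1.36 -0.13] F [1.  0.6 0. ] w 0.0911
oblong 0.83 [254.0, 40.0, 302.0, 130.0] or 0.00 [ 0.423 -0.139] (array([ 0.422 , -0.1395, -0.0102, -0.4781]), 0.51, 'z0:', array([ 4.214e-01, -1.406e-01, -4.000e-04, -4.804e-01]), 1.08)
oblong 0.65 [371.0, 38.0, 558.0, 225.0] or 0.00 [ 0.612 -0.304] clip
```

View pics/w6.png

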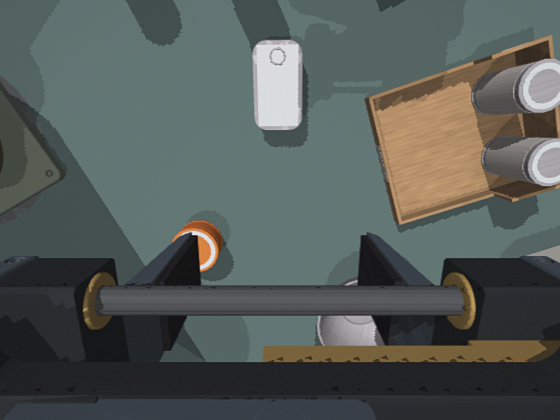

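The oblong tin is at (278,85), square to the tool, and tray_tall's front corners are at (370,99) and (400,223).

```bash
python3 - <<'E'
from fit import *
a=at_z("wrist",(369.5,98.5),.022);b=at_z("wrist",(400,224),.022);d=a-b;y=np.arctan2(-d[0],d[1])
print(a.round(4),b.round(4),np.linalg.norm(d).round(4),"yaw",y.round(4))
for y in(y,-.175,-.185):print("origin",((a+b)/2+.099*np.array([np.cos(y),np.sin(y),0])).round(4))
E
```

```text
[ 0.5178 -0.2078  0.022 ] [ 0.4885 -0.3809  0.022 ] 0.1756 yaw -0.168
origin [ 0.6008 -0.3109  0.022 ]
origin [ 0.6007 -0.3116  0.022 ]
origin [ 0.6005 -0.3126  0.022 ]
```

Emit:
move_arm:
  increments:
    - {"jaw": 1,"tx": 14,"ty": 27,"tz": 0,"rx": 0,"ry": 0,"rz": 0}
    - {"jaw": 1,"tx": 14,"ty": 27,"tz": -10,"rx": 0,"ry": 0,"rz": 0}
    - {"jaw": 1,"tx": 15,"ty": 27,"tz": -20,"rx": 0,"ry": 0,"rz": 0}
    - {"jaw": 1,"tx": 15,"ty": 27,"tz": -35,"rx": 0,"ry": 0,"rz": 0}
    - {"jaw": 1,"tx": 0,"ty": 0,"tz": -40,"rx": 0,"ry": 0,"rz": 0}
    - {"jaw": 1,"tx": 0,"ty": 0,"tz": -40,"rx": 0,"ry": 0,"rz": 0}
    - {"jaw": 1,"tx": 0,"ty": 0,"tz": -40,"rx": 0,"ry": 0,"rz": 0}
    - {"jaw": 1,"tx": 0,"ty": 0,"tz": -40,"rx": 0,"ry": 0,"rz": 0}
    - {"jaw": 1,"tx": 0,"ty": 0,"tz": -30,"rx": 0,"ry": 0,"rz": 0}
    - {"jaw": 1,"tx": 0,"ty": 0,"tz": -14,"rx": 0,"ry": 0,"rz": 0}
    - {"jaw": 1,"tx": 0,"ty": 0,"tz": -6,"rx": 0,"ry": 0,"rz": 0}
    - {"jaw": 1,"tx": 0,"ty": 0,"tz": 0,"rx": 0,"ry": 0,"rz": 0}
    - {"jaw": -1,"tx": 0,"ty": 0,"tz": 0,"rx": 0,"ry": 0,"rz": 0}
    - {"jaw": -1,"tx": 0,"ty": 0,"tz": 0,"rx": 0,"ry": 0,"rz": 0}
    - {"jaw": -1,"tx": 0,"ty": 0,"tz": 0,"rx": 0,"ry": 0,"rz": 0}
    - {"jaw": -1,"tx": 0,"ty": 0,"tz": 0,"rx": 0,"ry": 0,"rz": 0}
    - {"jaw": -1,"tx": 0,"ty": 0,"tz": 0,"rx": 0,"ry": 0,"rz": 0}
    - {"jaw": -1,"tx": 0,"ty": 0,"tz": 0,"rx": 0,"ry": 0,"rz": 0}

```text
time_s: 19.6
eef_pos: [0.4207, -0.1404, 0.0247]
orientation: [1.561, 0.935, -1.561]
wrist_force: [-1.6, 1.3, 6.7]
grip_width: 0.0595
```

Emit:
move_arm:
  increments:
    - {"jaw": -1,"tx": 0,"ty": 0,"tz": 15,"rx": 0,"ry": 0,"rz": 0}
    - {"jaw": -1,"tx": 0,"ty": 0,"tz": 35,"rx": 0,"ry": 0,"rz": 0}
    - {"jaw": -1,"tx": 0,"ty": 0,"tz": 50,"rx": 0,"ry": 0,"rz": 0}
    - {"jaw": -1,"tx": 0,"ty": 0,"tz": 50,"rx": 0,"ry": 0,"rz": 0}
    - {"jaw": -1,"tx": 0,"ty": 10,"tz": 45,"rx": 0,"ry": 0,"rz": 0}
    - {"jaw": -1,"tx": 10,"ty": 25,"tz": 30,"rx": 0,"ry": 0,"rz": 3}
    - {"jaw": -1,"tx": 15,"ty": 35,"tz": 20,"rx": 0,"ry": 0,"rz": 4}
    - {"jaw": -1,"tx": 15,"ty": 35,"tz": 20,"rx": 0,"ry": 0,"rz": 4}
    - {"jaw": -1,"tx": 15,"ty": 35,"tz": 20,"rx": 0,"ry": 0,"rz": 4}
    - {"jaw": -1,"tx": 15,"ty": 35,"tz": 20,"rx": 0,"ry": 0,"rz": 4}
    - {"jaw": -1,"tx": 15,"ty": 35,"tz": 0,"rx": 0,"ry": 0,"rz": 4}
    - {"jaw": -1,"tx": 15,"ty": 35,"tz": 0,"rx": 0,"ry": 0,"rz": 4}
    - {"jaw": -1,"tx": 15,"ty": 30,"tz": 0,"rx": 0,"ry": 0,"rz": 0}
    - {"jaw": -1,"tx": 10,"ty": 20,"tz": 0,"rx": 0,"ry": 0,"rz": 0}
    - {"jaw": -1,"tx": 5,"ty": 15,"tz": 0,"rx": 0,"ry": 0,"rz": 0}
    - {"jaw": -1,"tx": 0,"ty": 0,"tz": 0,"rx": 0,"ry": 0,"rz": 0}
    - {"jaw": -1,"tx": 0,"ty": 0,"tz": 0,"rx": 0,"ry": 0,"rz": 0}

```text
time_s: 21.3
eef_pos: [0.5504, 0.1689, 0.3289]
orientation: [1.222, 1.2, -1.225]
wrist_force: [-1.2, 0.0, -2.1]
grip_width: 0.0599
```

```bash
python3 look.py w7 tray_oblong oblong
```

```text
t 21.3 [0.5504 0.1689 0.3289] yaw -1.13 down [-0.001 -0.001 -1.   ] q [ 0.28  0.28  1.38 -0.    1.48  0.3 ] F [-1.2  0.  -2.1] w 0.0599
tray_oblong 0.91 [232.0, 2.0, 394.0, 126.0] or 0.00 [0.601 0.319] (array([ 0.5944,  0.3111, -0.0047, -0.0124]), 0.57, 'z0:', array([ 0.5936,  0.3101,  0.    , -0.0127]), 1.07)
oblong 0.7 [219.0, 172.0, 341.0, 345.0] or 0.00 [0.552 0.041] (array([ 0.5523,  0.1646,  0.297 , -0.0157]), 2.75, 'z0:', array([ 0.5418,  0.126 , -0.    ,  1.0849]), 67.82)
```

View pics/w7.png

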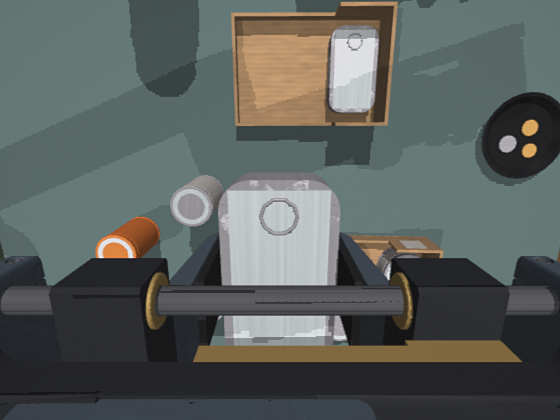

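The oblong tin is held squarely. Tray_oblong's front corners are at (233,13) and (236,125), and its stock tin is at (354,69).

```bash
python3 - <<'E'
from fit import *
a=at_z("wrist",(232.5,13),.022);b=at_z("wrist",(235.5,125.5),.022);d=a-b;y=np.arctan2(-d[0],d[1])
print(a.round(4),b.round(4),np.linalg.norm(d).round(4),"yaw",y.round(4),"origin",((a+b)/2+.099*np.array([np.cos(y),np.sin(y),0])).round(4))
im=ctrl.get_image("wrist")
L=[(q,w) for q in ctrl.outline_of("wrist","oblong_tin_center") for w in [q["bbox"]]]
for q,w in L:print(q["p"],w)
g=cv2.cvtColor(im,cv2.COLOR_BGR2HSV)[10:125,315:385];k=((g[...,1]<40)&(g[...,2]>150)).astype(np.uint8)
k=cv2.morphologyEx(k,cv2.MORPH_OPEN,np.ones((3,3)));n,l,s,c=cv2.connectedComponentsWithStats(k);i=1+s[1:,4].argmax();print(s[i],c[i]+[315,10])
r=cv2.minAreaRect(np.argwhere(l==i)[:,::-1].astype(np.float32)+np.float32([315,10]));print(r)
p=at_z("wrist",r[0],.03);print("stock",p.round(4))
bx=cv2.boxPoints(r);print([at_z("wrist",q,.03)[:2].round(4).tolist() for q in bx])
E
```

```text
[0.4987 0.3806 0.022 ] [0.4947 0.2429 0.022 ] 0.1378 yaw -0.0289 origin [0.5957 0.3089 0.022 ]
0.62 [218.6, 173.3, 339.0, 346.1]
[  14   20   49   82 3527] [352.24666856  70.42585767]
((352.779052734375, 70.40617370605469), (46.59299850463867, 82.15807342529297), 1.9749339818954468)
stock [0.6527 0.3093 0.03  ]
[[0.6216, 0.2599], [0.6231, 0.3588], [0.682, 0.3558], [0.6844, 0.2566]]
```

Emit:
move_arm:
  increments:
    - {"jaw": -1,"tx": 3,"ty": 30,"tz": 0,"rx": 0,"ry": 0,"rz": 0}
    - {"jaw": -1,"tx": 3,"ty": 35,"tz": 0,"rx": 0,"ry": 0,"rz": 0}
    - {"jaw": -1,"tx": 3,"ty": 35,"tz": -10,"rx": 0,"ry": 0,"rz": 0}
    - {"jaw": -1,"tx": 2,"ty": 30,"tz": -20,"rx": 0,"ry": 0,"rz": 0}
    - {"jaw": -1,"tx": 0,"ty": 11,"tz": -35,"rx": 0,"ry": 0,"rz": 0}
    - {"jaw": -1,"tx": 0,"ty": 0,"tz": -40,"rx": 0,"ry": 0,"rz": 0}
    - {"jaw": -1,"tx": 0,"ty": 0,"tz": -40,"rx": 0,"ry": 0,"rz": 0}
    - {"jaw": -1,"tx": 0,"ty": 0,"tz": -40,"rx": 0,"ry": 0,"rz": 0}
    - {"jaw": -1,"tx": 0,"ty": 0,"tz": -40,"rx": 0,"ry": 0,"rz": 0}
    - {"jaw": -1,"tx": 0,"ty": 0,"tz": -30,"rx": 0,"ry": 0,"rz": 0}
    - {"jaw": -1,"tx": 0,"ty": 0,"tz": -25,"rx": 0,"ry": 0,"rz": 0}
    - {"jaw": -1,"tx": 0,"ty": 0,"tz": -12,"rx": 0,"ry": 0,"rz": 0}
    - {"jaw": -1,"tx": 0,"ty": 0,"tz": -4,"rx": 0,"ry": 0,"rz": 0}
    - {"jaw": -1,"tx": 0,"ty": 0,"tz": -2,"rx": 0,"ry": 0,"rz": 0}
    - {"jaw": -1,"tx": 0,"ty": 0,"tz": 0,"rx": 0,"ry": 0,"rz": 0}
    - {"jaw": -1,"tx": 0,"ty": 0,"tz": 0,"rx": 0,"ry": 0,"rz": 0}

```text
time_s: 23.15
eef_pos: [0.5626, 0.311, 0.0327]
orientation: [1.226, 1.199, -1.221]
wrist_force: [0.1, -0.5, -0.9]
grip_width: 0.0595
```

Emit:
move_arm:
  increments:
    - {"jaw": -1,"tx": 0,"ty": 0,"tz": -2,"rx": 0,"ry": 0,"rz": 0}
    - {"jaw": -1,"tx": 0,"ty": 0,"tz": -1,"rx": 0,"ry": 0,"rz": 0}
    - {"jaw": -1,"tx": 0,"ty": 0,"tz": 0,"rx": 0,"ry": 0,"rz": 0}
    - {"jaw": -1,"tx": 0,"ty": 0,"tz": 0,"rx": 0,"ry": 0,"rz": 0}

```text
time_s: 23.55
eef_pos: [0.562, 0.3107, 0.0288]
orientation: [1.224, 1.2, -1.223]
wrist_force: [-0.8, 0.2, 2.4]
grip_width: 0.0601
```

Emit:
move_arm:
  increments:
    - {"jaw": -1,"tx": 0,"ty": 0,"tz": -1,"rx": 0,"ry": 0,"rz": 0}
    - {"jaw": -1,"tx": 0,"ty": 0,"tz": 0,"rx": 0,"ry": 0,"rz": 0}
    - {"jaw": -1,"tx": 0,"ty": 0,"tz": 0,"rx": 0,"ry": 0,"rz": 0}

```text
time_s: 23.85
eef_pos: [0.562, 0.3108, 0.0288]
orientation: [1.225, 1.2, -1.223]
wrist_force: [-0.8, -1.3, 6.7]
grip_width: 0.0598
```

Emit:
move_arm:
  increments:
    - {"jaw": 0.6,"tx": 0,"ty": 0,"tz": 0,"rx": 0,"ry": 0,"rz": 0}
    - {"jaw": 0.6,"tx": 0,"ty": 0,"tz": 0,"rx": 0,"ry": 0,"rz": 0}
    - {"jaw": 0.6,"tx": 0,"ty": 0,"tz": 0,"rx": 0,"ry": 0,"rz": 0}
    - {"jaw": 0.6,"tx": 0,"ty": 0,"tz": 15,"rx": 0,"ry": 0,"rz": 0}
    - {"jaw": 0.6,"tx": 0,"ty": 0,"tz": 35,"rx": 0,"ry": 0,"rz": 0}
    - {"jaw": 0.6,"tx": 0,"ty": 0,"tz": 50,"rx": 0,"ry": 0,"rz": 0}
    - {"jaw": 1,"tx": 0,"ty": 0,"tz": 50,"rx": 0,"ry": 0,"rz": 0}
    - {"jaw": 1,"tx": 0,"ty": 0,"tz": 50,"rx": 0,"ry": 0,"rz": 0}
    - {"jaw": 1,"tx": -15,"ty": -20,"tz": 10,"rx": 0,"ry": 0,"rz": 0}
    - {"jaw": 1,"tx": -26,"ty": -35,"tz": 0,"rx": 0,"ry": 0,"rz": 0}
    - {"jaw": 1,"tx": -26,"ty": -35,"tz": 0,"rx": 0,"ry": 0,"rz": 0}
    - {"jaw": 1,"tx": -26,"ty": -35,"tz": 0,"rx": 0,"ry": 0,"rz": 0}
    - {"jaw": 1,"tx": -20,"ty": -30,"tz": 0,"rx": 0,"ry": 0,"rz": 0}
    - {"jaw": 1,"tx": -8,"ty": -10,"tz": 0,"rx": 0,"ry": 0,"rz": 0}
    - {"jaw": 1,"tx": 0,"ty": 0,"tz": 0,"rx": 0,"ry": 0,"rz": 0}

```text
time_s: 25.35
eef_pos: [0.4403, 0.1449, 0.2376]
orientation: [1.226, 1.199, -1.224]
wrist_force: [0.3, 0.5, 0.9]
grip_width: 0.0911
```

Emit:
move_arm:
  increments:
    - {"jaw": 1,"tx": 0,"ty": 0,"tz": -25,"rx": 0,"ry": 0,"rz": 0}
    - {"jaw": 1,"tx": 0,"ty": 0,"tz": -40,"rx": 0,"ry": 0,"rz": 0}
    - {"jaw": 1,"tx": 0,"ty": 0,"tz": -40,"rx": 0,"ry": 0,"rz": 0}
    - {"jaw": 1,"tx": 0,"ty": 0,"tz": -40,"rx": 0,"ry": 0,"rz": 0}
    - {"jaw": 1,"tx": 0,"ty": 0,"tz": -25,"rx": 0,"ry": 0,"rz": 0}
    - {"jaw": 1,"tx": 0,"ty": 0,"tz": -10,"rx": 0,"ry": 0,"rz": 0}
    - {"jaw": 1,"tx": 0,"ty": 0,"tz": 0,"rx": 0,"ry": 0,"rz": 0}
    - {"jaw": -1,"tx": 0,"ty": 0,"tz": 0,"rx": 0,"ry": 0,"rz": 0}
    - {"jaw": -1,"tx": 0,"ty": 0,"tz": 0,"rx": 0,"ry": 0,"rz": 0}
    - {"jaw": -1,"tx": 0,"ty": 0,"tz": 0,"rx": 0,"ry": 0,"rz": 0}
    - {"jaw": -1,"tx": 0,"ty": 0,"tz": 0,"rx": 0,"ry": 0,"rz": 0}
    - {"jaw": -1,"tx": 0,"ty": 0,"tz": 0,"rx": 0,"ry": 0,"rz": 0}
    - {"jaw": -1,"tx": 0,"ty": 0,"tz": 0,"rx": 0,"ry": 0,"rz": 0}

```text
time_s: 26.65
eef_pos: [0.4402, 0.1455, 0.0577]
orientation: [1.224, 1.2, -1.225]
wrist_force: [-3.4, 0.7, 6.2]
grip_width: 0.0537
```

Emit:
move_arm:
  increments:
    - {"jaw": -1,"tx": 0,"ty": 0,"tz": 15,"rx": 0,"ry": 0,"rz": 0}
    - {"jaw": -1,"tx": 0,"ty": 0,"tz": 35,"rx": 0,"ry": 0,"rz": 0}
    - {"jaw": -1,"tx": 0,"ty": 0,"tz": 45,"rx": 0,"ry": 0,"rz": 0}
    - {"jaw": -1,"tx": 0,"ty": 0,"tz": 45,"rx": 0,"ry": 0,"rz": 0}
    - {"jaw": -1,"tx": 0,"ty": -15,"tz": 30,"rx": 0,"ry": 0,"rz": 0}
    - {"jaw": -1,"tx": 5,"ty": -30,"tz": 10,"rx": 0,"ry": 0,"rz": -1}
    - {"jaw": -1,"tx": 10,"ty": -40,"tz": 0,"rx": 0,"ry": 0,"rz": -1}
    - {"jaw": -1,"tx": 10,"ty": -40,"tz": 0,"rx": 0,"ry": 0,"rz": -1}
    - {"jaw": -1,"tx": 10,"ty": -40,"tz": 0,"rx": 0,"ry": 0,"rz": -1}
    - {"jaw": -1,"tx": 10,"ty": -40,"tz": 0,"rx": 0,"ry": 0,"rz": -1}
    - {"jaw": -1,"tx": 10,"ty": -40,"tz": 0,"rx": 0,"ry": 0,"rz": -1}
    - {"jaw": -1,"tx": 10,"ty": -40,"tz": 0,"rx": 0,"ry": 0,"rz": -1}
    - {"jaw": -1,"tx": 10,"ty": -40,"tz": 0,"rx": 0,"ry": 0,"rz": -1}
    - {"jaw": -1,"tx": 10,"ty": -40,"tz": 0,"rx": 0,"ry": 0,"rz": -1}
    - {"jaw": -1,"tx": 10,"ty": -40,"tz": 0,"rx": 0,"ry": 0,"rz": 0}
    - {"jaw": -1,"tx": 10,"ty": -40,"tz": 0,"rx": 0,"ry": 0,"rz": 0}
    - {"jaw": -1,"tx": 7,"ty": -30,"tz": 0,"rx": 0,"ry": 0,"rz": 0}
    - {"jaw": -1,"tx": 2,"ty": -18,"tz": 0,"rx": 0,"ry": 0,"rz": 0}
    - {"jaw": -1,"tx": 0,"ty": 0,"tz": 0,"rx": 0,"ry": 0,"rz": 0}
    - {"jaw": -1,"tx": 0,"ty": 0,"tz": 0,"rx": 0,"ry": 0,"rz": 0}

```text
time_s: 28.65
eef_pos: [0.5544, -0.3466, 0.2367]
orientation: [1.339, 1.122, -1.339]
wrist_force: [-0.3, 0.8, -2.3]
grip_width: 0.0534
```

```bash
python3 look.py w8
```

```text
t 28.65 [ 0.5544 -0.3466  0.2367] yaw -10.14 down [-0.001  0.002 -1.   ] q [-0.58  0.44  1.36  0.    1.34 -0.4 ] F [-0.3  0.8 -2.3] w 0.0534
```

View pics/w8.png

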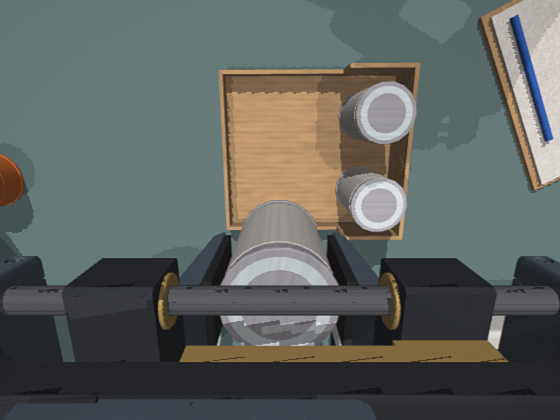

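The can is held. Tray_tall's front corners are at (220,71) and (228,230), and the stock rims are at (388,108) and (377,204).

```bash
python3 - <<'E'
from fit import *
a=at_z("wrist",(220,71),.022);b=at_z("wrist",(228,230.5),.022);d=a-b;y=np.arctan2(-d[0],d[1])
print(a.round(4),b.round(4),np.linalg.norm(d).round(4),"yaw",y.round(4),"origin",((a+b)/2+.099*np.array([np.cos(y),np.sin(y),0])).round(4))
a=at_z("wrist",(388,109),.092);b=at_z("wrist",(377,204.5),.092);d=a-b;y=np.arctan2(-d[0],d[1])
print("stock",np.linalg.norm(d).round(4),"yaw",y.round(4),"origin",((a+b)/2-.06*np.array([np.cos(y),np.sin(y),0])).round(4))
E
```

```text
[ 0.5181 -0.2072  0.022 ] [ 0.4879 -0.383   0.022 ] 0.1784 yaw -0.1701 origin [ 0.6005 -0.3119  0.022 ]
stock 0.0873 yaw -0.2058 origin [ 0.6    -0.3063  0.092 ]
```

Emit:
move_arm:
  increments:
    - {"jaw": -1,"tx": 1,"ty": 0,"tz": -25,"rx": 0,"ry": 0,"rz": 0}
    - {"jaw": -1,"tx": 0,"ty": 0,"tz": -40,"rx": 0,"ry": 0,"rz": 0}
    - {"jaw": -1,"tx": 0,"ty": 0,"tz": -40,"rx": 0,"ry": 0,"rz": 0}
    - {"jaw": -1,"tx": 0,"ty": 0,"tz": -30,"rx": 0,"ry": 0,"rz": 0}
    - {"jaw": -1,"tx": 0,"ty": 0,"tz": -22,"rx": 0,"ry": 0,"rz": 0}
    - {"jaw": -1,"tx": 0,"ty": 0,"tz": -10,"rx": 0,"ry": 0,"rz": 0}
    - {"jaw": -1,"tx": 0,"ty": 0,"tz": -4,"rx": 0,"ry": 0,"rz": 0}
    - {"jaw": -1,"tx": 0,"ty": 0,"tz": -2,"rx": 0,"ry": 0,"rz": 0}
    - {"jaw": -1,"tx": 0,"ty": 0,"tz": 0,"rx": 0,"ry": 0,"rz": 0}
    - {"jaw": -1,"tx": 0,"ty": 0,"tz": 0,"rx": 0,"ry": 0,"rz": 0}

```text
time_s: 29.7
eef_pos: [0.5565, -0.3477, 0.0656]
orientation: [1.338, 1.118, -1.337]
wrist_force: [0.5, 0.2, -2.9]
grip_width: 0.0536
```

Emit:
move_arm:
  increments:
    - {"jaw": -1,"tx": 0,"ty": 0,"tz": -2,"rx": 0,"ry": 0,"rz": 0}
    - {"jaw": -1,"tx": 0,"ty": 0,"tz": -1,"rx": 0,"ry": 0,"rz": 0}
    - {"jaw": -1,"tx": 0,"ty": 0,"tz": -1,"rx": 0,"ry": 0,"rz": 0}
    - {"jaw": -1,"tx": 0,"ty": 0,"tz": 0,"rx": 0,"ry": 0,"rz": 0}
    - {"jaw": -1,"tx": 0,"ty": 0,"tz": 0,"rx": 0,"ry": 0,"rz": 0}

```text
time_s: 30.2
eef_pos: [0.556, -0.3476, 0.0617]
orientation: [1.338, 1.119, -1.338]
wrist_force: [-1.1, 1.4, 5.3]
grip_width: 0.054
```

Emit:
move_arm:
  increments:
    - {"jaw": 0.5,"tx": 0,"ty": 0,"tz": 0,"rx": 0,"ry": 0,"rz": 0}
    - {"jaw": 0.5,"tx": 0,"ty": 0,"tz": 0,"rx": 0,"ry": 0,"rz": 0}
    - {"jaw": 0.5,"tx": 0,"ty": 0,"tz": 0,"rx": 0,"ry": 0,"rz": 0}
    - {"jaw": 0.5,"tx": 0,"ty": 0,"tz": 15,"rx": 0,"ry": 0,"rz": 0}
    - {"jaw": 0.5,"tx": 0,"ty": 0,"tz": 35,"rx": 0,"ry": 0,"rz": 0}
    - {"jaw": 0.5,"tx": 0,"ty": 0,"tz": 50,"rx": 0,"ry": 0,"rz": 0}
    - {"jaw": 1,"tx": 0,"ty": 0,"tz": 50,"rx": 0,"ry": 0,"rz": 0}
    - {"jaw": 1,"tx": -5,"ty": 20,"tz": 25,"rx": 0,"ry": 0,"rz": 0}
    - {"jaw": 1,"tx": -12,"ty": 40,"tz": 0,"rx": 0,"ry": 0,"rz": 0}
    - {"jaw": 1,"tx": -13,"ty": 40,"tz": 0,"rx": 0,"ry": 0,"rz": 0}
    - {"jaw": 1,"tx": -13,"ty": 40,"tz": 0,"rx": 0,"ry": 0,"rz": 0}
    - {"jaw": 1,"tx": -13,"ty": 40,"tz": 0,"rx": 0,"ry": 0,"rz": 0}
    - {"jaw": 1,"tx": -13,"ty": 40,"tz": 0,"rx": 0,"ry": 0,"rz": 0}
    - {"jaw": 1,"tx": -13,"ty": 40,"tz": 0,"rx": 0,"ry": 0,"rz": 0}
    - {"jaw": 1,"tx": -12,"ty": 40,"tz": 0,"rx": 0,"ry": 0,"rz": 0}
    - {"jaw": 1,"tx": -10,"ty": 35,"tz": 0,"rx": 0,"ry": 0,"rz": 0}
    - {"jaw": 1,"tx": -4,"ty": 15,"tz": 0,"rx": 0,"ry": 0,"rz": 0}
    - {"jaw": 1,"tx": 0,"ty": 0,"tz": 0,"rx": 0,"ry": 0,"rz": 0}

```text
time_s: 32.0
eef_pos: [0.4471, 0.0042, 0.2354]
orientation: [1.336, 1.122, -1.336]
wrist_force: [0.9, -1.0, 0.4]
grip_width: 0.0912
```

Emit:
move_arm:
  increments:
    - {"jaw": 1,"tx": 1,"ty": -2,"tz": -25,"rx": 0,"ry": 0,"rz": 0}
    - {"jaw": 1,"tx": 0,"ty": 0,"tz": -40,"rx": 0,"ry": 0,"rz": 0}
    - {"jaw": 1,"tx": 0,"ty": 0,"tz": -40,"rx": 0,"ry": 0,"rz": 0}
    - {"jaw": 1,"tx": 0,"ty": 0,"tz": -40,"rx": 0,"ry": 0,"rz": 0}
    - {"jaw": 1,"tx": 0,"ty": 0,"tz": -23,"rx": 0,"ry": 0,"rz": 0}
    - {"jaw": 1,"tx": 0,"ty": 0,"tz": -10,"rx": 0,"ry": 0,"rz": 0}
    - {"jaw": 1,"tx": 0,"ty": 0,"tz": 0,"rx": 0,"ry": 0,"rz": 0}
    - {"jaw": -1,"tx": 0,"ty": 0,"tz": 0,"rx": 0,"ry": 0,"rz": 0}
    - {"jaw": -1,"tx": 0,"ty": 0,"tz": 0,"rx": 0,"ry": 0,"rz": 0}
    - {"jaw": -1,"tx": 0,"ty": 0,"tz": 0,"rx": 0,"ry": 0,"rz": 0}
    - {"jaw": -1,"tx": 0,"ty": 0,"tz": 0,"rx": 0,"ry": 0,"rz": 0}
    - {"jaw": -1,"tx": 0,"ty": 0,"tz": 0,"rx": 0,"ry": 0,"rz": 0}
    - {"jaw": -1,"tx": 0,"ty": 0,"tz": 0,"rx": 0,"ry": 0,"rz": 0}

```text
time_s: 33.3
eef_pos: [0.4479, 0.0007, 0.0575]
orientation: [1.338, 1.121, -1.339]
wrist_force: [-3.3, 0.0, 5.3]
grip_width: 0.0539
```

Emit:
move_arm:
  increments:
    - {"jaw": -1,"tx": 0,"ty": 0,"tz": 15,"rx": 0,"ry": 0,"rz": 0}
    - {"jaw": -1,"tx": 0,"ty": 0,"tz": 35,"rx": 0,"ry": 0,"rz": 0}
    - {"jaw": -1,"tx": 0,"ty": 0,"tz": 45,"rx": 0,"ry": 0,"rz": 0}
    - {"jaw": -1,"tx": 0,"ty": 0,"tz": 45,"rx": 0,"ry": 0,"rz": 0}
    - {"jaw": -1,"tx": 5,"ty": -10,"tz": 35,"rx": 0,"ry": 0,"rz": 0}
    - {"jaw": -1,"tx": 13,"ty": -25,"tz": 5,"rx": 0,"ry": 0,"rz": 0}
    - {"jaw": -1,"tx": 17,"ty": -38,"tz": 0,"rx": 0,"ry": 0,"rz": 0}
    - {"jaw": -1,"tx": 17,"ty": -38,"tz": 0,"rx": 0,"ry": 0,"rz": 0}
    - {"jaw": -1,"tx": 17,"ty": -38,"tz": 0,"rx": 0,"ry": 0,"rz": 0}
    - {"jaw": -1,"tx": 17,"ty": -38,"tz": 0,"rx": 0,"ry": 0,"rz": 0}
    - {"jaw": -1,"tx": 17,"ty": -38,"tz": 0,"rx": 0,"ry": 0,"rz": 0}
    - {"jaw": -1,"tx": 13,"ty": -28,"tz": 0,"rx": 0,"ry": 0,"rz": 0}
    - {"jaw": -1,"tx": 6,"ty": -12,"tz": 0,"rx": 0,"ry": 0,"rz": 0}
    - {"jaw": -1,"tx": 0,"ty": 0,"tz": 0,"rx": 0,"ry": 0,"rz": 0}
    - {"jaw": -1,"tx": 0,"ty": 0,"tz": 0,"rx": 0,"ry": 0,"rz": 0}

```text
time_s: 34.8
eef_pos: [0.5703, -0.2634, 0.2368]
orientation: [1.338, 1.122, -1.338]
wrist_force: [-0.0, 0.2, -1.9]
grip_width: 0.0539
```

Emit:
move_arm:
  increments:
    - {"jaw": -1,"tx": 0,"ty": -1,"tz": -25,"rx": 0,"ry": 0,"rz": 0}
    - {"jaw": -1,"tx": 0,"ty": 0,"tz": -40,"rx": 0,"ry": 0,"rz": 0}
    - {"jaw": -1,"tx": 0,"ty": 0,"tz": -40,"rx": 0,"ry": 0,"rz": 0}
    - {"jaw": -1,"tx": 0,"ty": 0,"tz": -30,"rx": 0,"ry": 0,"rz": 0}
    - {"jaw": -1,"tx": 0,"ty": 0,"tz": -22,"rx": 0,"ry": 0,"rz": 0}
    - {"jaw": -1,"tx": 0,"ty": 0,"tz": -10,"rx": 0,"ry": 0,"rz": 0}
    - {"jaw": -1,"tx": 0,"ty": 0,"tz": -4,"rx": 0,"ry": 0,"rz": 0}
    - {"jaw": -1,"tx": 0,"ty": 0,"tz": -2,"rx": 0,"ry": 0,"rz": 0}
    - {"jaw": -1,"tx": 0,"ty": 0,"tz": -1,"rx": 0,"ry": 0,"rz": 0}
    - {"jaw": -1,"tx": 0,"ty": 0,"tz": 0,"rx": 0,"ry": 0,"rz": 0}
    - {"jaw": -1,"tx": 0,"ty": 0,"tz": 0,"rx": 0,"ry": 0,"rz": 0}

```text
time_s: 35.9
eef_pos: [0.5712, -0.2656, 0.0642]
orientation: [1.339, 1.119, -1.337]
wrist_force: [0.3, -0.8, -1.5]
grip_width: 0.054
```

Emit:
move_arm:
  increments:
    - {"jaw": -1,"tx": 0,"ty": 0,"tz": -1,"rx": 0,"ry": 0,"rz": 0}
    - {"jaw": -1,"tx": 0,"ty": 0,"tz": -1,"rx": 0,"ry": 0,"rz": 0}
    - {"jaw": -1,"tx": 0,"ty": 0,"tz": -1,"rx": 0,"ry": 0,"rz": 0}
    - {"jaw": -1,"tx": 0,"ty": 0,"tz": 0,"rx": 0,"ry": 0,"rz": 0}
    - {"jaw": -1,"tx": 0,"ty": 0,"tz": 0,"rx": 0,"ry": 0,"rz": 0}

```text
time_s: 36.4
eef_pos: [0.5709, -0.2656, 0.0616]
orientation: [1.338, 1.119, -1.338]
wrist_force: [-2.1, 0.4, 5.7]
grip_width: 0.0536
```

Contact again. I release, rise, and draw back over clear counter.

Emit:
move_arm:
  increments:
    - {"jaw": 0.5,"tx": 0,"ty": 0,"tz": 0,"rx": 0,"ry": 0,"rz": 0}
    - {"jaw": 0.5,"tx": 0,"ty": 0,"tz": 0,"rx": 0,"ry": 0,"rz": 0}
    - {"jaw": 0.5,"tx": 0,"ty": 0,"tz": 0,"rx": 0,"ry": 0,"rz": 0}
    - {"jaw": 0.5,"tx": 0,"ty": 0,"tz": 15,"rx": 0,"ry": 0,"rz": 0}
    - {"jaw": 0.5,"tx": 0,"ty": 0,"tz": 35,"rx": 0,"ry": 0,"rz": 0}
    - {"jaw": 0.5,"tx": 0,"ty": 0,"tz": 50,"rx": 0,"ry": 0,"rz": 0}
    - {"jaw": 1,"tx": 0,"ty": 0,"tz": 50,"rx": 0,"ry": 0,"rz": 0}
    - {"jaw": 1,"tx": 0,"ty": 0,"tz": 50,"rx": 0,"ry": 0,"rz": 0}
    - {"jaw": 1,"tx": -35,"ty": 20,"tz": 20,"rx": 0,"ry": 0,"rz": 0}
    - {"jaw": 1,"tx": -40,"ty": 20,"tz": 0,"rx": 0,"ry": 0,"rz": 0}
    - {"jaw": 1,"tx": -40,"ty": 20,"tz": 0,"rx": 0,"ry": 0,"rz": 0}
    - {"jaw": 1,"tx": -40,"ty": 20,"tz": 0,"rx": 0,"ry": 0,"rz": 0}
    - {"jaw": 1,"tx": -40,"ty": 20,"tz": 0,"rx": 0,"ry": 0,"rz": 0}
    - {"jaw": 1,"tx": 0,"ty": 0,"tz": 0,"rx": 0,"ry": 0,"rz": 0}
    - {"jaw": 1,"tx": 0,"ty": 0,"tz": 0,"rx": 0,"ry": 0,"rz": 0}

```text
time_s: 37.9
eef_pos: [0.3757, -0.1653, 0.2809]
orientation: [1.339, 1.118, -1.337]
wrist_force: [0.6, -1.0, 0.3]
grip_width: 0.0909
```

```bash
python3 - <<'E'
from fit import *
t=ctrl.get_image("top");s=ctrl.get_image("scene")
cv2.imwrite("pics/fin.png",np.vstack([cv2.resize(t[90:250,100:480],(760,320),interpolation=2),cv2.resize(s[150:360,90:480],(500,269),interpolation=2)[:, :].copy() if 0 else cv2.resize(s[205:345,115:470],(760,280)) ]))
E
```

```text
(no output)
```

View pics/fin.png

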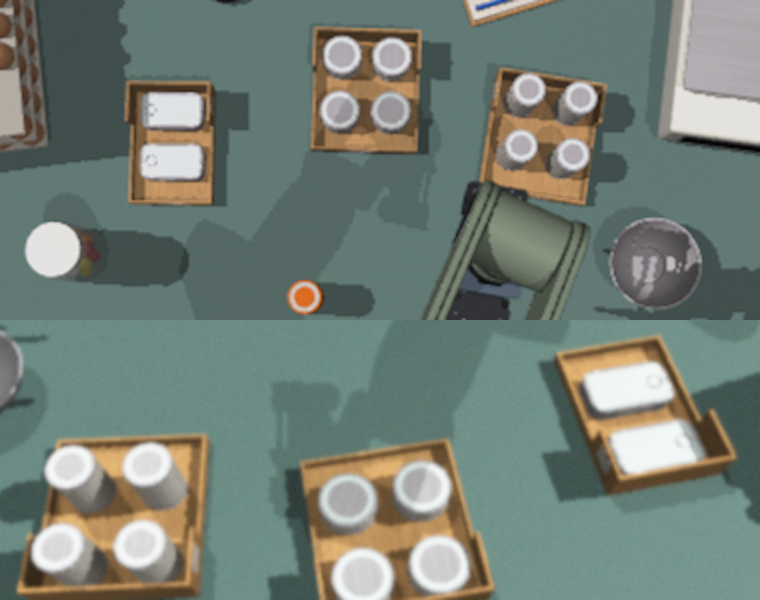

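The final views show all five tins upright and flat in the right trays: oblong at (171,161), low tins at (340,111) and (391,111), tall cans at (519,149) and (571,157). The bowl at (655,262) and the jar at (53,250) have not moved. I hand it in.

```bash
python3 -c "
from bench import ctrl
print(ctrl.read_state()['time_s']);print(ctrl.job_done())"
```

```text
38.0
the job is handed in; nothing more can be done
None
```

All five tins are in the trays that hold their kind, and I handed the job in at 38 s of the 120 s allowed. No verdict is reported.

- **Placing:** I lowered each tin in steps of 1 or 2 mm until the wrist force rose to 5–7 N, then opened the jaws only part way so the fingers cleared walls and stock.
- **Last check (top and scene pictures):**
  - The two tall cans and the two low tins stand side by side in front of their stock.
  - The oblong tin lies parallel to and in line with the one already in its tray. I judged this by eye and did not measure it.
  - The bowl and the jar appear where they were at the start, and nothing was knocked over. The orange can shows where it stood. The orange tin was outside those crops; I never touched it.
- **Disagreements:** Fitting the trays' outlines put some of them up to 10 mm too low. I used the corners and stock rims seen from the wrist camera instead; most of these agreed to about 3 mm. The exception was the tall tray's stock rims, which put it about 5 mm off to the side. For low tin 2, checking its height from two views missed by up to 14 mm, so I relied on the stated height, and it gripped at the right width.

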